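Pack an order crate under a propped sprung lid

TASK

Raise the telescoping prop beside the green crate until its red lock button clicks out and holds the sprung lid open, then put every black casting from the bench into the crate. Press the button in and let the prop all the way down slowly, so that the lid comes shut gently and never snaps, and then balance the yellow marker on the middle of the round crown on the shut lid, standing level. Leave the other things on the bench where they are.

Things in the scene. Friction and masses are not known exactly. Their poses are not given: they have to be found in the camera images.
- crate: green order crate, 240 (its x) x 300 (its y) x 140 mm high, 5 mm walls, fixed to the bench. Origin: centre of its underside; z up; its -x side faces the robot, its lid is hinged along the +x rim. A black rubber insert makes its inner floor 75 mm above the bench; inside it measures 230 x 290 mm. The steel sleeve of the lid prop (32 mm square, 125 mm high) stands beside it at x +85, y +260 mm, on a low foot plate that joins it to the crate
- lid (a joint): angle of the sprung lid, rad: 0 shut, 1.5 the most. A green plate 8 mm thick, 242 mm long from the hinge, that covers the crate and overhangs it by 25 mm on the +y side, where the prop's steel side arm lifts it from below. A spring and its weight shut it with about 0.35 N m; it never stays open by itself and snaps shut if the prop falls. With the prop locked up it stands at about 1.31 rad, leaving the front 180 mm of the crate open from above
- lid_crown (a point): highest line of the round crown on the lid: a green cylinder of 35 mm radius and 130 mm length, lying along the crate's y, its axis 10 mm above the top of the lid plate; this point is the middle of its top (lid shut: x -30, y 0, z 193 mm in the crate's frame). z is normal to the lid, y along the crown. It turns with the lid
- prop (a joint): height of the telescoping lid prop, m: 0 fully down, 0.115 where the lock catches, 0.120 end stop. Raising it takes about 13 N; it drops under its own weight (250 g) and the lid unless it is locked or held. Near the bottom the lid turns 0.029 rad per mm of prop, near the top 0.003
- prop_grip (a point): middle of the black grip head on top of the prop: 30 x 30 mm, reaching from 28 mm below to 22 mm above this point (168 mm above the bench when down), axes as the crate's. A 12 mm steel side arm leaves its foot towards the crate, along -y, centred 34.5 mm below this point and reaching 108 mm. The lid's edge is 85 mm away on that side
- lock_button (a joint): red sprung lock button on the crate-front (-x) face of the grip head, m, growing as it comes out: 0 while the prop travels (standing 2 mm proud of the head), 0.006 when it has clicked out at the lock (8 mm proud), -0.002 when pressed flush. Spring force 4 to 6 N. Pressed flush, for instance by pinching the head along the crate's x across the button, it frees the prop to go down; a pinch there also keeps it from clicking out
- button_face (a point): middle of the red button's outer face, 16 mm wide and 22 mm high, at the height of prop_grip; it moves with the button
- casting1: black steel clamp casting, alike: bar 92 (its x) x 30 (its y) x 20 mm high with a hump 40 mm high in the middle (40 mm long, full 30 mm width, flat sides), about 0.3 kg. Origin: centre of its underside, z up. Two to four of the four are there
- casting2: clamp casting like casting1; may be absent
- casting3: clamp casting like casting1; may be absent
- casting4: clamp casting like casting1; may be absent
- marker: yellow and black 'order picked' marker, 0.15 kg: a plate 50 (its x) x 110 (its y) x 14 mm with an upright fin on top, 14 mm thick (x), 70 mm long (y), up to 40 mm above the underside. Origin: centre of its underside, z up
- scanner: bystander: handheld scanner, 180 mm long, black and grey, lying
- tape_roll: bystander: brown tape roll, 90 mm across, 48 high
- spray_bottle: bystander: blue bottle, 66 mm across, 170 high
- cup: bystander: white mug, 76 mm across, 90 high
- small_bin: bystander: yellow open bin, 130 x 100 x 70 mm
- wrench: bystander: wrench, 170 mm long
Things that resemble listed ones, but are neither listed nor needed, are in the scene too. What is shaped like the casting1 but purple or white is not meant.

How it is judged (in metres and radians):
On the way, in this order (a step that is already met when the one before it is completed fails the run):
1. the prop is up, its lock button has clicked out and the lid is held open (value of joint prop above 0.112 m and value of joint lock_button above 0.004 m and value of joint lid above 1.1 rad), for 0.3 s.
2. every casting present rests in the crate while the prop still holds the lid open (x of casting1 in the frame of crate between -0.11 and 0.11 m and y of casting1 in the frame of crate between -0.14 and 0.14 m and z of casting1 in the frame of crate between 0.06 and 0.1 m and linear speed of each of casting1, casting2, casting3, casting4 below 0.05 m/s and x of casting2 in the frame of crate between -0.11 and 0.11 m and y of casting2 in the frame of crate between -0.14 and 0.14 m and z of casting2 in the frame of crate between 0.06 and 0.1 m and x of casting3 in the frame of crate between -0.11 and 0.11 m and y of casting3 in the frame of crate between -0.14 and 0.14 m and z of casting3 in the frame of crate between 0.06 and 0.1 m and x of casting4 in the frame of crate between -0.11 and 0.11 m and y of casting4 in the frame of crate between -0.14 and 0.14 m and z of casting4 in the frame of crate between 0.06 and 0.1 m and value of joint prop above 0.112 m and value of joint lid above 1.1 rad), for 0.3 s.
3. the prop is fully down and the lid is shut (value of joint prop below 0.008 m and value of joint lid below 0.04 rad), for 0.3 s.
At the end, for the whole second after the job is handed in: every casting present at rest in the crate, below its rim; prop within 8 mm of fully down, lid within 0.04 rad of shut; the marker rests released on the crown, its middle within 20 mm across and 45 mm along of the crown's middle, -12 to +6 mm in height, tilted under 0.4 rad (all of step 3 and x of casting1 in the frame of crate between -0.11 and 0.11 m and y of casting1 in the frame of crate between -0.14 and 0.14 m and z of casting1 in the frame of crate between 0.06 and 0.1 m and linear speed of each of casting1, casting2, casting3, casting4 below 0.05 m/s and x of casting2 in the frame of crate between -0.11 and 0.11 m and y of casting2 in the frame of crate between -0.14 and 0.14 m and z of casting2 in the frame of crate between 0.06 and 0.1 m and x of casting3 in the frame of crate between -0.11 and 0.11 m and y of casting3 in the frame of crate between -0.14 and 0.14 m and z of casting3 in the frame of crate between 0.06 and 0.1 m and x of casting4 in the frame of crate between -0.11 and 0.11 m and y of casting4 in the frame of crate between -0.14 and 0.14 m and z of casting4 in the frame of crate between 0.06 and 0.1 m and x of marker in the frame of lid_crown between -0.02 and 0.02 m and y of marker in the frame of lid_crown between -0.045 and 0.045 m and z of marker in the frame of lid_crown between -0.012 and 0.006 m and angle between marker's own z axis and vertical below 0.4 rad and linear speed of marker below 0.03 m/s and contact force between marker and the fingers below 0.1 N); the robot touches nothing.
It fails at once if the lid snaps back (closing faster than 2 rad/s once below 1.1 rad) (velocity of joint lid below -2 rad/s and value of joint lid below 1.1 rad).
It fails at once if a bystander is moved more than 60 mm (distance of any of scanner, tape_roll, spray_bottle, cup, small_bin, wrench from where it was at the start of the episode above 0.06 m).
Of casting1, casting2, casting3, casting4 only 2 to 4 are there at a start; the rules pass over those that are not, and their reading is None.
At some moment in a run one of casting1, casting2, casting3, casting4 may be knocked a few centimetres aside while the robot is not near it.
It also fails if it takes over 210 s, if anything falls off the work surface, if the arm or the gripper's body presses on something with over 40 N, if the wrist force passes 120 N, or if a joint passes its speed limit or range.

ROBOT

A 6-joint arm with a two-finger parallel gripper is mounted at the origin on the work surface. World frame = base frame: x ahead of the robot, y to its left, z up, the work surface at z = 0. Lengths are in mm, angles in rad, forces in N, time in s.
With the tool pointing down it reaches from about 350 to 975 mm from the base axis. Payload 7.1 kg.
Tool frame: the origin (TCP) lies at the very end of the fingers, on their centre line; the grasp point (between the pads) lies 19 mm behind it (ctrl.tcp_to_grasp is the distance from the TCP to the grasp point, in mm); z points along the fingers, x is the direction in which the jaws open and shut, and the axes are right-handed (so a half turn about z gives the same grasp; the last joint's range is limited). The gripper opens to 88 mm and grips with 3 to 60 N. Pads are 20 mm wide; open, the fingers measure 115 mm over their backs; the gripper's body (75 mm by 178 mm) begins 61 mm behind the grasp point.
Start: joints at [1.247, 0.423, 1.63, -0, 1.089, -0.019], TCP at [187.532, 596.185, 222.675] pointing down, gripper open.
Joint ranges: [-3, 3], [-0.9, 2.11], [0.09, 2.58], [-1.31, 4.45], [0.11, 2.69], [-2.54, 2.54]. Speed limits (rad/s): [2.39, 2.39, 3.01, 3.14, 3.14, 3.14].

INTERFACE

Orientations are given as a rotation vector (axis times angle).
In Python, from workcell import get_obs, viewer, ctrl, masks_of gives the robot as it stands. The module is installed in compiled form; this text tells all that it offers.
- The arm moves only by the shell command python3 -m inch 'ROWS'. ROWS is JSON, a list of rows, each an object of numbers: "tx", "ty", "tz": the shift along the tool's x, y, z in cm; "ax", "ay", "az": the turn, a rotation vector about the tool's x, y, z in degrees; "jaw": the opening, from 0 (shut) to 1 (fully open). In form: [{"tx": .., "ty": .., "tz": .., "ax": .., "ay": .., "az": .., "jaw": ..}, ...]. A call has 1 to 12 rows; each row shifts and turns the commanded pose from where the row before left it, along the tool's axes as they then stand; what a row does not reach is not made up. A row lasts 1/8 s, in which the tool goes at most 62.5 mm and 10.7 degrees, less where a joint would pass 70% of its speed; a pose out of reach is approached as far as the arm can. A call is refused whole if a number of a shift passes 6.25 or a number of a turn 10.7, either way. A call with a gripper value outside its range is refused whole. The fingers move at their own pace and stop on an object; the grip force is fixed at half the most. Time passes only in rows, so rows that do not move let the fingers close. It gives the time, the measured TCP pose, the force and the opening at its end, in the units of the state.
- get_obs(): the state, without advancing time (a new reading comes with each control period).
- viewer.get_image(name): name is "scene" or "top" or "wrist"; returns (picture, depth): 480x640x3 uint8, red, green, blue; 480x640 float32, mm along the optical axis (not along the pixel's ray), 0 where there is no reading.
- viewer.get_calibration(name): a dict with "fx", "fy", "cx", "cy" (pixels), "rvec" (rotation vector, rad) and "tvec" (3), from world to camera coordinates, as OpenCV has them. Camera axes: x right, y down, z forward; pixel columns grow to the right and rows downward; lengths in mm; the calibration is good to about 2 mm. A picture is of the moment at which its call begins: read the wrist's pose just before it. get_calibration takes no time and is no camera call; for the wrist camera it gives the pose at the moment of the call.
- ctrl.close_job(): hands the job in, once; it reports no verdict.
Trained networks look in the newest picture that a camera, given by its name, has taken for a name from the list of things; names that differ only in an ending like _2 or _b are one class to them, and where a whole thing is asked for, a point or a joint stands for the part that bears it (a point fixed in the world has none). Each returns a list of dicts, best first, with "score" (0 to 1); they miss things now and then, are a little off and sometimes report something else, mostly with a low value. They report only what shows in the picture. A call takes as long as a camera call. They do not tell look-alikes from the thing itself.
- masks_of(camera, thing): "pixels" (480x640 bool, what is visible of it) and "location" ([column, row] in pixels, amid what is visible of it).
The state is a dict: "t": time; "qpos": joint angles; "qvel": joint speeds; "joint_torque": joint torques, N m; "ee_pos": TCP position; "orientation": TCP orientation; "ft_force": force on the tool from outside, world axes, zero at the start; "moment": the same for the moment, N m; "width": finger opening in mm.
Only numpy, scipy, OpenCV 4.12 (cv2) and the standard library are available. Lean on these libraries where they do the work, as an engineer would, in place of code of your own. Each camera call takes 0.05 s, during which the arm holds its last target. There are 200 camera calls.

## Working session

There is one attempt and no reset: what is moved stays moved. The work goes in short steps, Python scripts to look and compute and a shell command to move; the robot and the scene stay as the last step left them, time stands still between calls to the robot, and variables do not carry over. Pictures are saved under pics/ and viewed, about 12 in all and at most 16, crops included, and the job is handed in when it is done.

```bash
mkdir -p pics; ls; cat > h.py <<'E'
import numpy as np, cv2
from scipy.spatial.transform import Rotation as R
from workcell import get_obs, viewer, ctrl, masks_of
def cam(n):
    c=viewer.get_calibration(n); im,d=viewer.get_image(n)
    return im,d,c
def pts(d,c,m=None):
    v,u=np.nonzero((d>0) if m is None else (m&(d>0)))
    z=d[v,u]; P=np.c_[(u-c['cx'])/c['fx']*z,(v-c['cy'])/c['fy']*z,z]
    Rm=R.from_rotvec(np.ravel(c['rvec'])).as_matrix()
    return (P-np.ravel(c['tvec']))@Rm, u, v
def save(n,im,k=1):
    cv2.imwrite('pics/'+n,cv2.resize(im[:,:,::-1],None,fx=k,fy=k))
def delta(pos,rv=None):
    # shift in tool axes (cm) & turn deg from current to target
    o=get_obs(); Rt=R.from_rotvec(o['orientation'])
    d=Rt.inv().apply(np.array(pos)-o['ee_pos'])/10
    a=(Rt.inv()*R.from_rotvec(rv)).as_rotvec(degrees=True) if rv is not None else None
    return d,a
E
python3 - <<'E'
from h import *
o=get_obs(); print(o['ee_pos'],o['orientation'],R.from_rotvec(o['orientation']).as_matrix().round(2))
ims=[]
for n in('top','scene'):
    im,d,c=cam(n); print(n,(-R.from_rotvec(np.ravel(c['rvec'])).as_matrix().T@np.ravel(c['tvec'])).round(),c['fx'])
    save(n+'0.png',im,1.25)
    for th in ('crate','casting1','marker','prop_grip','button_face','lid','lid_crown'):
        for m in masks_of(n,th):
            P,u,v=pts(d,c,m['pixels'])
            if len(P): print(th,round(m['score'],2),np.round(m['location']),len(P),np.median(P,0).round(),P.min(0).round(),P.max(0).round(),im[v,u].mean(0).round())
E
```

```text
pics
[187.35661309 595.66268503 221.91096349] [ 2.53221964e+00  1.85792047e+00 -1.93556799e-03] [[ 0.3   0.95 -0.  ]
 [ 0.95 -0.3  -0.  ]
 [-0.   -0.   -1.  ]]
top [ 324.  125. 1581.] 588.2130748714543
crate 0.69 [466. 203.] 14865 [ 594. -209.  149.] [ 463. -444.   -6.] [763.  38. 202.] [37. 96. 54.]
casting1 0.95 [226. 336.] 448 [284. 392.  28.] [260. 347.  -3.] [309. 446.  49.] [ 82.  43. 102.]
casting1 0.93 [300. 270.] 389 [451. 200.  29.] [405. 172.  -5.] [496. 225.  50.] [17. 18. 19.]
casting1 0.84 [253. 276.] 457 [433. 326.  28.] [387. 306.  -5.] [480. 352.  51.] [18. 18. 19.]
casting1 0.73 [316. 315.] 406 [323. 159.  29.] [277. 135.  -2.] [368. 182.  50.] [ 82.  42. 102.]
casting1 0.63 [303. 217.] 410 [587. 195.  28.] [544. 174.  -6.] [642. 216.  47.] [17. 18. 19.]
casting1 0.58 [354. 280.] 405 [429.  56.  29.] [385.  34.  -7.] [473.  79.  47.] [18. 18. 19.]
casting1 0.56 [364. 226.] 396 [558.  33.  28.] [522.  -8.  -1.] [602.  72.  50.] [143. 142. 141.]
marker 0.85 [249. 208.] 753 [611. 340.  16.] [558. 317.   2.] [668. 370.  49.] [117. 115.  39.]
marker 0.46 [464. 206.] 1489
[... 1181 characters left out ...]
asting1 0.53 [278. 297.] 330 [587.  16.  26.] [529. -13.  -2.] [608.  50.  43.] [180. 178. 172.]
marker 0.85 [404. 263.] 433 [607. 334.  16.] [560. 262.  -2.] [722. 367. 108.] [166. 148.   7.]
prop_grip 0.95 [292. 285.] 690 [690.   8. 158.] [540. -63.  26.] [702.  51. 194.] [49. 48. 51.]
button_face 0.63 [159. 297.] 14799 [ 615. -240.  148.] [ 283. -402.   -5.] [724. -22. 198.] [ 14. 113.  39.]
lid 0.91 [159. 296.] 14810 [ 615. -240.  148.] [ 287. -396.   -4.] [724. -23. 198.] [ 14. 113.  38.]
lid_crown 0.7 [160. 298.] 14828 [ 615. -240.  148.] [ 287. -396.   -4.] [724. -23. 198.] [ 14. 113.  39.]
lid_crown 0.54 [290. 284.] 759 [689.   8. 155.] [484. -68.  -4.] [702. 113. 194.] [53. 52. 55.]
```

View pics/top0.png

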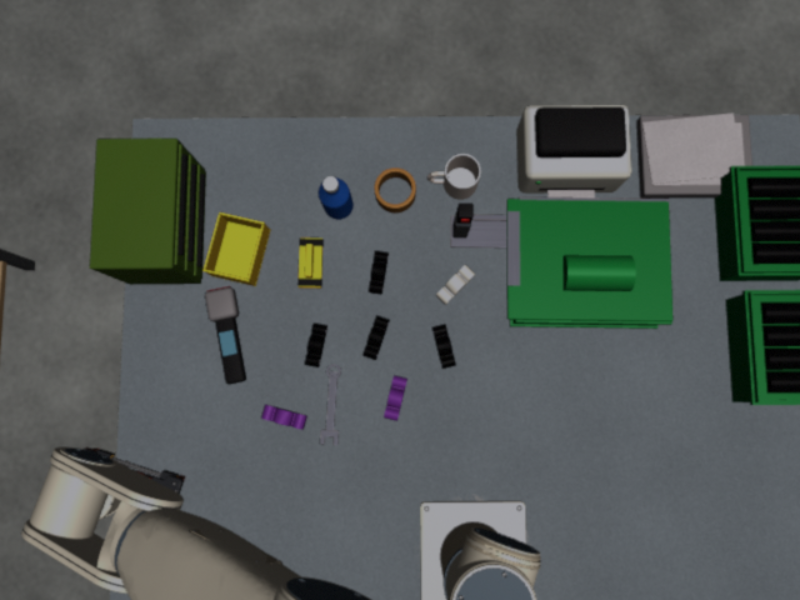

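```bash
python3 - <<'E'
from h import *
im,d,c=cam('top')
P,u,v=pts(d,c)
col=im[v,u].astype(int)
# lid top plane region -> rect
m=(col[:,1]>col[:,0]*1.5)&(col[:,1]>col[:,2]*1.3)&(P[:,2]>140)&(P[:,2]<156)
r=cv2.minAreaRect(P[m][:,:2].astype(np.float32)); print('lid',r,cv2.boxPoints(r).round())
m=(col[:,1]>col[:,0]*1.5)&(P[:,2]>180)&(P[:,2]<215)
r=cv2.minAreaRect(P[m][:,:2].astype(np.float32)); print('crown',r,P[m].max(0))
m=(P[:,2]>170)&(abs(P[:,0]-680)<60)&(abs(P[:,1]-15)<60)
r=cv2.minAreaRect(P[m][:,:2].astype(np.float32)); print('grip',r,np.median(P[m],0),P[m].min(0),P[m].max(0))
for th in ('casting1','marker'):
  for k in masks_of('top',th):
    P,u,v=pts(d,c,k['pixels'])
    s=P[:,2]>9
    r=cv2.minAreaRect(P[s][:,:2].astype(np.float32)); t=P[:,2]>32
    r2=cv2.minAreaRect(P[t][:,:2].astype(np.float32)); print(th,np.round(k['location']),im[v,u].mean(0).round(), [np.round(x,1) for x in r],[np.round(x,1) for x in r2])
E
```

```text
lid ((599.4281005859375, 163.55230712890625), (1110.2408447265625, 242.93289184570312), 88.65447235107422) [[ 465. -389.]
 [ 708. -394.]
 [ 734.  716.]
 [ 491.  721.]]
crown ((567.5255126953125, 169.7889404296875), (949.3880004882812, 61.276939392089844), 89.0337142944336) [591.90954937 644.54274311 201.67234945]
grip ((680.0411987304688, 17.789030075073242), (29.803377151489258, 34.28139114379883), 89.88990020751953) [678.51517516  18.12771877 189.65004979] [662.89533541   2.87904682 170.38700634] [697.17610171  32.70004215 198.41311891]
casting1 [355. 279.] [17. 18. 19.] [array([430. ,  56.4]), array([91. , 30.6]), np.float64(13.0)] [array([428.8,  56.4]), array([77.5, 29.8]), np.float64(12.9)]
casting1 [314. 316.] [ 83.  40. 103.] [array([322.3, 159.6]), array([29.6, 86.2]), np.float64(77.2)] [array([320.4, 160. ]), array([29.5, 77.5]), np.float64(78.3)]
casting1 [300. 269.] [17. 18. 19.] [array([449.1, 200.2]), array([30.9, 92. ]), np.float64(70.9)] [array([447.2, 201.3]), array([30.1, 78.9]), np.float64(72.1)]
casting1 [225. 335.] [ 82.  44. 101.] [array([283.9, 393.6]), array([91.2, 30.8]), np.float64(74.5)] [array([283.4, 392.4]), array([84.9, 30.4]), np.float64(75.0)]
casting1 [363. 227.] [140. 139. 139.] [array([561.4,  30.4]), array([30.8, 90.4]), np.float64(45.8)] [array([559.5,  32.7]), array([30.4, 76.4]), np.float64(45.1)]
casting1 [301. 215.] [20. 20. 22.] [array([589.9, 195.2]), array([30.9, 91.7]), np.float64(80.9)] [array([588.8, 195.5]), array([30.2, 76.5]), np.float64(81.3)]
casting1 [252. 280.] [16. 16. 17.] [array([434., 328.]), array([31.1, 91.4]), np.float64(79.0)] [array([432. , 328.6]), array([30.1, 77.6]), np.float64(78.8)]
marker [249. 205.] [117. 115.  39.] [array([612.7, 342.7]), array([ 51.3, 109.1]), np.float64(89.0)] [array([613.3, 342.9]), array([15.1, 68.8]), np.float64(88.5)]
```

The black castings sit at about px (379,272), (316,345), (376,338) and (443,346). The marker is at (311,263). The grip head with its red button is at (464,220), beside the green lid.

```bash
python3 -m inch '[{"tz":-5,"az":10.6},{"az":10.6},{"az":10.6},{"az":10.6},{"az":10.6},{"az":10.6},{"az":9.0}]' ; python3 - <<'E'
from h import *
o=get_obs(); print(o['ee_pos'],R.from_rotvec(o['orientation']).as_matrix().round(3),o['qpos'])
im,d,c=cam('top')
P,u,v=pts(d,c)
col=im[v,u].astype(int)
Y=(P[:,1]<0)&(P[:,1]>-440)
g=(col[:,1]>col[:,0]*1.5)&(col[:,1]>col[:,2]*1.3)&Y
for lo,hi,n in((140,156,'lid'),(180,215,'crown')):
    m=np.zeros(im.shape[:2],np.uint8); k=g&(P[:,2]>lo)&(P[:,2]<hi); m[v[k],u[k]]=1
    nn,lab,st,_=cv2.connectedComponentsWithStats(m); b=1+np.argmax(st[1:,4])
    Q=P[lab[v,u]==b]; r=cv2.minAreaRect(Q[:,:2].astype(np.float32)); print(n,r,np.median(Q,0),Q.max(0),cv2.boxPoints(r).round())
# side arm: pixels between head and lid
k=(P[:,0]>650)&(P[:,0]<710)&(P[:,1]>-90)&(P[:,1]<45)&(P[:,2]>60)
for y in range(-85,45,10):
    s=k&(abs(P[:,1]-y)<5); 
    if s.sum(): print(y,s.sum(),np.median(P[s],0).round(1),P[s].min(0).round(),P[s].max(0).round())
E
```

```text
[187.53033578 596.20949253 222.7011886 ] [[ 0.3    0.954 -0.   ]
 [ 0.954 -0.3    0.   ]
 [ 0.    -0.    -1.   ]] [ 1.24699885e+00  4.23064797e-01  1.62988951e+00  3.73020495e-05
  1.08855726e+00 -1.90249988e-02]
lid ((590.1788330078125, -228.8987579345703), (324.3805847167969, 242.5159912109375), 88.77507781982422) [ 601.97126292 -230.03483326  148.58675772] [714.51554882 -64.19181267 155.98983005] [[ 465. -388.]
 [ 708. -394.]
 [ 715.  -69.]
 [ 472.  -64.]]
crown ((559.98291015625, -239.1009521484375), (131.37188720703125, 59.22621536254883), 88.97506713867188) [ 559.51362282 -238.71331284  189.87718897] [ 589.68432396 -173.27436214  201.29610781] [[ 529. -304.]
 [ 588. -305.]
 [ 591. -174.]
 [ 532. -173.]]
-85 95 [681.1 -84.9 149.3] [651. -90. 140.] [709. -80. 157.]
-75 87 [676.9 -75.  149.5] [652. -80. 141.] [709. -70. 157.]
-65 54 [678.8 -68.  147.2] [651. -70. 135.] [710. -60. 155.]
-55 16 [678.6 -55.  138. ] [675. -59. 133.] [684. -50. 148.]
-45 16 [678.5 -44.5 140.9] [675. -49. 133.] [684. -40. 144.]
-35 18 [679.5 -33.9 139.9] [674. -38. 133.] [687. -31. 142.]
-25 20 [680.7 -25.  137. ] [675. -29. 132.] [687. -21. 142.]
-15 20 [680.3 -14.3 138.9] [675. -19. 133.] [687. -11. 146.]
-5 18 [680.3  -5.5 139.7] [675.  -9. 132.] [687.  -1. 147.]
5 65 [669.6   6.  184.9] [664.   2.  68.] [696.  10. 194.]
15 97 [667.9  15.  185.9] [664.  10.  60.] [696.  20. 198.]
25 101 [667.7  25.1 184.7] [664.  20.  62.] [696.  30. 200.]
35 72 [675.   32.8 138.7] [664.  30.  61.] [697.  35. 193.]$[0]: bad value
```

```bash
python3 -m inch '[{"tx":0,"ty":0,"tz":-5,"ax":0,"ay":0,"az":10.6,"jaw":1},{"tx":0,"ty":0,"tz":0,"ax":0,"ay":0,"az":10.6,"jaw":1},{"tx":0,"ty":0,"tz":0,"ax":0,"ay":0,"az":10.6,"jaw":1},{"tx":0,"ty":0,"tz":0,"ax":0,"ay":0,"az":10.6,"jaw":1},{"tx":0,"ty":0,"tz":0,"ax":0,"ay":0,"az":10.6,"jaw":1},{"tx":0,"ty":0,"tz":0,"ax":0,"ay":0,"az":10.6,"jaw":1},{"tx":0,"ty":0,"tz":0,"ax":0,"ay":0,"az":10.0,"jaw":1},{"tx":0,"ty":0,"tz":0,"ax":0,"ay":0,"az":0,"jaw":1}]'; python3 -c "
from h import *
o=get_obs();print(o['ee_pos'],R.from_rotvec(o['orientation']).as_matrix().round(3),o['qpos'].round(2) if hasattr(o['qpos'],'round') else o['qpos'],o['width'])"
```

```text
t: 2.0
ee_pos: [187.5, 596.2, 272.6]
orientation: [3.141, -0.027, -0.0]
ft_force: [-0.7, -0.6, -0.4]
width: 87.7
[187.50747756 596.15721199 272.64691295] [[ 1.    -0.017 -0.   ]
 [-0.017 -1.    -0.   ]
 [-0.     0.    -1.   ]] [1.25 0.37 1.58 0.   1.18 1.26] 87.70076133900542
```

```bash
python3 -m inch '[{"tx":3.5,"ty":4.2,"tz":0,"ax":0,"ay":0,"az":0,"jaw":1},{"tx":3.5,"ty":4.2,"tz":0,"ax":0,"ay":0,"az":0,"jaw":1},{"tx":3.5,"ty":4.2,"tz":0,"ax":0,"ay":0,"az":0,"jaw":1},{"tx":3.5,"ty":4.2,"tz":0,"ax":0,"ay":0,"az":0,"jaw":1},{"tx":3.5,"ty":4.2,"tz":0,"ax":0,"ay":0,"az":0,"jaw":1},{"tx":3.5,"ty":4.2,"tz":0,"ax":0,"ay":0,"az":0,"jaw":1},{"tx":3.5,"ty":4.2,"tz":0,"ax":0,"ay":0,"az":0,"jaw":1},{"tx":3.5,"ty":4.2,"tz":0,"ax":0,"ay":0,"az":0,"jaw":1},{"tx":3.5,"ty":4.2,"tz":0,"ax":0,"ay":0,"az":0,"jaw":1},{"tx":3.5,"ty":4.2,"tz":0,"ax":0,"ay":0,"az":0,"jaw":1},{"tx":3.5,"ty":4.2,"tz":0,"ax":0,"ay":0,"az":0,"jaw":1},{"tx":3.5,"ty":4.2,"tz":0,"ax":0,"ay":0,"az":0,"jaw":1}]'; python3 -c "
from h import *
print(delta([680,-24,200]))"
```

```text
t: 3.5
ee_pos: [599.1, 82.9, 272.9]
orientation: [-3.141, 0.023, -0.001]
ft_force: [0.6, 1.3, 0.1]
width: 87.7
(array([ 8.23530358, 10.57572938,  7.28802428]), None)
```

```bash
python3 -m inch '[{"tx":2.7,"ty":3.5,"tz":0,"ax":0,"ay":0,"az":0,"jaw":1},{"tx":2.7,"ty":3.5,"tz":1,"ax":0,"ay":0,"az":0,"jaw":1},{"tx":2.8,"ty":3.6,"tz":1,"ax":0,"ay":0,"az":0,"jaw":1},{"tx":0,"ty":0,"tz":0,"ax":0,"ay":0,"az":0,"jaw":1},{"tx":0,"ty":0,"tz":0,"ax":0,"ay":0,"az":0,"jaw":1}]'; python3 -c "
from h import *
print(delta([680,-24,120]),get_obs()['ft_force'])
im,d,c=cam('wrist'); save('w1.png',im)
P,u,v=pts(d,c)
k=(P[:,0]>600)&(P[:,0]<760)&(P[:,1]>-100)&(P[:,1]<60)
for y in range(-75,50,10):
    s=k&(abs(P[:,1]-y)<4)&(P[:,2]>120)&(P[:,2]<200)
    if s.sum(): print(y,s.sum(),np.median(P[s],0).round(1),P[s].min(0).round(),P[s].max(0).round())
s=k&(P[:,2]>175)&(P[:,2]<200)
print('head',P[s].min(0),P[s].max(0),np.median(P[s],0))
"
```

```text
t: 4.12
ee_pos: [677.7, -22.7, 252.5]
orientation: [-3.141, 0.026, 0.001]
ft_force: [-0.1, 0.2, -0.1]
width: 87.9
(array([ 0.24697967,  0.13592342, 13.24949688]), None) [-0.11810969  0.17209813 -0.11475909]
-75 1465 [662.8 -74.9 149.2] [606. -79. 146.] [719. -71. 151.]
-65 1343 [661.4 -66.1 147.2] [605. -69. 135.] [718. -61. 151.]
-55 147 [682.2 -55.1 138.6] [677. -59. 135.] [688. -51. 141.]
-45 152 [682.3 -45.1 138.6] [677. -49. 135.] [688. -41. 141.]
-35 156 [682.5 -34.9 138.6] [677. -39. 134.] [689. -31. 141.]
-25 162 [683.  -25.1 138.6] [677. -29. 134.] [689. -21. 141.]
-15 170 [683.1 -14.9 138.5] [677. -19. 134.] [689. -11. 141.]
-5 108 [683.2  -6.4 138.7] [678.  -9. 135.] [689.  -4. 141.]
5 285 [683.5   7.2 189.7] [669.   5. 187.] [698.   9. 192.]
15 692 [683.   15.  189.9] [667.  11. 177.] [699.  19. 192.]
25 727 [683.2  25.  190. ] [667.  21. 167.] [699.  29. 192.]
35 569 [683.3  34.  187.8] [669.  31. 120.] [699.  36. 192.]
head [666.91854181   5.18353608 177.03476227] [698.74902882  34.81967452 192.11575983] [683.23750851  20.66179501 189.87443205]
```

View pics/w1.png

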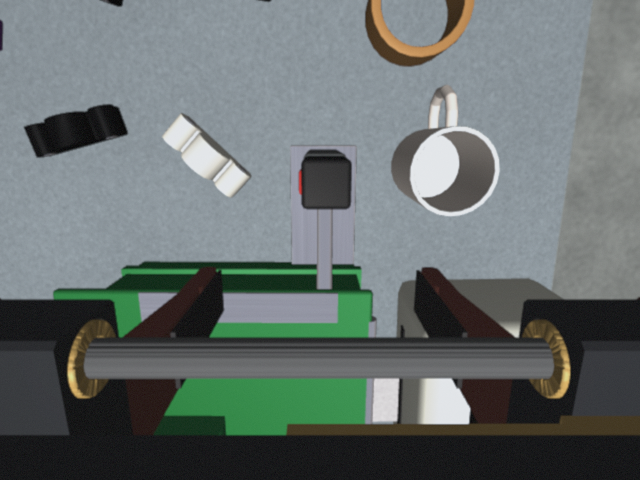

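Wrist view: the head is at (326,180) with the red button on its left face at (300,180). The side arm runs down the picture to the lid strip at row 290. I'll grip the side arm across x, about 42 mm from the head.

```bash
python3 -m inch '[{"tx":0.45,"ty":-0.05,"tz":2,"ax":0,"ay":0,"az":0,"jaw":0.6},{"tx":0,"ty":0,"tz":3,"ax":0,"ay":0,"az":0,"jaw":0.6},{"tx":0,"ty":0,"tz":3,"ax":0,"ay":0,"az":0,"jaw":0.6},{"tx":0,"ty":0,"tz":3,"ax":0,"ay":0,"az":0,"jaw":0.6},{"tx":0,"ty":0,"tz":1.2,"ax":0,"ay":0,"az":0,"jaw":0.6},{"tx":0,"ty":0,"tz":0,"ax":0,"ay":0,"az":0,"jaw":0.6},{"tx":0,"ty":0,"tz":0,"ax":0,"ay":0,"az":0,"jaw":0.6}]'
```

```text
t: 5.05
ee_pos: [683.4, -22.4, 131.8]
orientation: [3.141, -0.028, 0.003]
ft_force: [-0.4, 0.3, -0.4]
width: 52.6
```

```bash
python3 -m inch '[{"tx":0,"ty":0,"tz":0.1,"ax":0,"ay":0,"az":0,"jaw":0},{"tx":0,"ty":0,"tz":0,"ax":0,"ay":0,"az":0,"jaw":0},{"tx":0,"ty":0,"tz":0,"ax":0,"ay":0,"az":0,"jaw":0},{"tx":0,"ty":0,"tz":0,"ax":0,"ay":0,"az":0,"jaw":0},{"tx":0,"ty":0,"tz":0,"ax":0,"ay":0,"az":0,"jaw":0},{"tx":0,"ty":0,"tz":0,"ax":0,"ay":0,"az":0,"jaw":0},{"tx":0,"ty":0,"tz":0,"ax":0,"ay":0,"az":0,"jaw":0}]'
```

```text
t: 5.92
ee_pos: [682.1, -22.6, 129.7]
orientation: [3.141, -0.029, -0.002]
ft_force: [-3.9, -0.2, 3.9]
width: 11.4
```

```bash
python3 -m inch '[{"tx":0,"ty":0,"tz":0,"ax":0,"ay":0,"az":0,"jaw":0.35},{"tx":0,"ty":0,"tz":0,"ax":0,"ay":0,"az":0,"jaw":0.35},{"tx":0,"ty":0,"tz":0.5,"ax":0,"ay":0,"az":0,"jaw":0.35},{"tx":0,"ty":0,"tz":0.4,"ax":0,"ay":0,"az":0,"jaw":0.35},{"tx":0,"ty":0,"tz":0,"ax":0,"ay":0,"az":0,"jaw":0},{"tx":0,"ty":0,"tz":0,"ax":0,"ay":0,"az":0,"jaw":0},{"tx":0,"ty":0,"tz":0,"ax":0,"ay":0,"az":0,"jaw":0},{"tx":0,"ty":0,"tz":0,"ax":0,"ay":0,"az":0,"jaw":0},{"tx":0,"ty":0,"tz":0,"ax":0,"ay":0,"az":0,"jaw":0}]'
```

```text
t: 7.05
ee_pos: [682.1, -22.6, 120.6]
orientation: [3.141, -0.029, -0.002]
ft_force: [-3.0, 0.3, 0.9]
width: 11.0
```

Now I'll raise it slowly.

```bash
python3 -m inch '[{"tx":0,"ty":0,"tz":-0.5,"ax":0,"ay":0,"az":0,"jaw":0},{"tx":0,"ty":0,"tz":-0.5,"ax":0,"ay":0,"az":0,"jaw":0},{"tx":0,"ty":0,"tz":-0.5,"ax":0,"ay":0,"az":0,"jaw":0},{"tx":0,"ty":0,"tz":-0.5,"ax":0,"ay":0,"az":0,"jaw":0},{"tx":0,"ty":0,"tz":-0.5,"ax":0,"ay":0,"az":0,"jaw":0},{"tx":0,"ty":0,"tz":-0.5,"ax":0,"ay":0,"az":0,"jaw":0},{"tx":0,"ty":0,"tz":-0.5,"ax":0,"ay":0,"az":0,"jaw":0},{"tx":0,"ty":0,"tz":-0.5,"ax":0,"ay":0,"az":0,"jaw":0},{"tx":0,"ty":0,"tz":0,"ax":0,"ay":0,"az":0,"jaw":0}]'; python3 -c "
from h import *
im,d,c=cam('wrist'); P,u,v=pts(d,c)
k=(P[:,0]>660)&(P[:,0]<710)&(P[:,1]>8)&(P[:,1]<32)&(P[:,2]>160)
print(np.percentile(P[k][:,2],[50,90]))"
```

```text
t: 8.18
ee_pos: [682.1, -22.6, 161.8]
orientation: [3.141, -0.029, -0.001]
ft_force: [-6.4, -0.1, -7.8]
width: 11.0
[251.4761961  265.83544417]
```

```bash
python3 -m inch '[{"tx":0,"ty":0,"tz":-0.7,"ax":0,"ay":0,"az":0,"jaw":0},{"tx":0,"ty":0,"tz":-0.7,"ax":0,"ay":0,"az":0,"jaw":0},{"tx":0,"ty":0,"tz":-0.7,"ax":0,"ay":0,"az":0,"jaw":0},{"tx":0,"ty":0,"tz":-0.7,"ax":0,"ay":0,"az":0,"jaw":0},{"tx":0,"ty":0,"tz":-0.7,"ax":0,"ay":0,"az":0,"jaw":0},{"tx":0,"ty":0,"tz":-0.7,"ax":0,"ay":0,"az":0,"jaw":0},{"tx":0,"ty":0,"tz":-0.7,"ax":0,"ay":0,"az":0,"jaw":0},{"tx":0,"ty":0,"tz":-0.7,"ax":0,"ay":0,"az":0,"jaw":0},{"tx":0,"ty":0,"tz":-0.6,"ax":0,"ay":0,"az":0,"jaw":0},{"tx":0,"ty":0,"tz":-0.6,"ax":0,"ay":0,"az":0,"jaw":0},{"tx":0,"ty":0,"tz":0,"ax":0,"ay":0,"az":0,"jaw":0}]'; python3 -c "
from h import *
im,d,c=cam('scene'); save('s1.png',im[150:450,0:500],1.6)"
```

```text
t: 9.6
ee_pos: [682.1, -22.6, 230.8]
orientation: [3.141, -0.029, -0.0]
ft_force: [-8.9, -0.7, -3.7]
width: 10.7
```

View pics/s1.png

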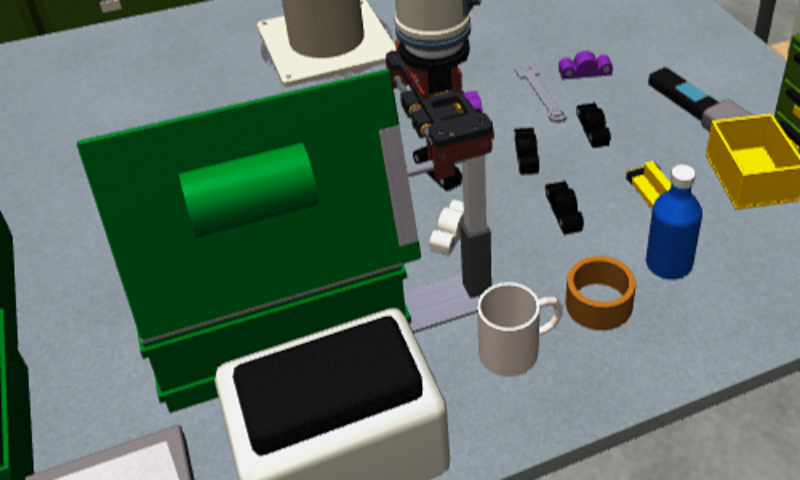

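The lid stands open, with the gripper holding the prop at about 110 mm (px 460,150). I'll go the last few mm.

```bash
python3 -m inch '[{"tx":0,"ty":0,"tz":-0.3,"ax":0,"ay":0,"az":0,"jaw":0},{"tx":0,"ty":0,"tz":-0.3,"ax":0,"ay":0,"az":0,"jaw":0},{"tx":0,"ty":0,"tz":-0.2,"ax":0,"ay":0,"az":0,"jaw":0},{"tx":0,"ty":0,"tz":0,"ax":0,"ay":0,"az":0,"jaw":0},{"tx":0,"ty":0,"tz":0,"ax":0,"ay":0,"az":0,"jaw":0}]'; python3 -c "
from h import *
im,d,c=cam('wrist'); save('w2.png',im[60:300,150:550],2)"
```

```text
t: 10.28
ee_pos: [682.1, -22.6, 238.7]
orientation: [3.141, -0.029, -0.0]
ft_force: [-9.2, -0.5, -4.1]
width: 11.6
```

View pics/w2.png

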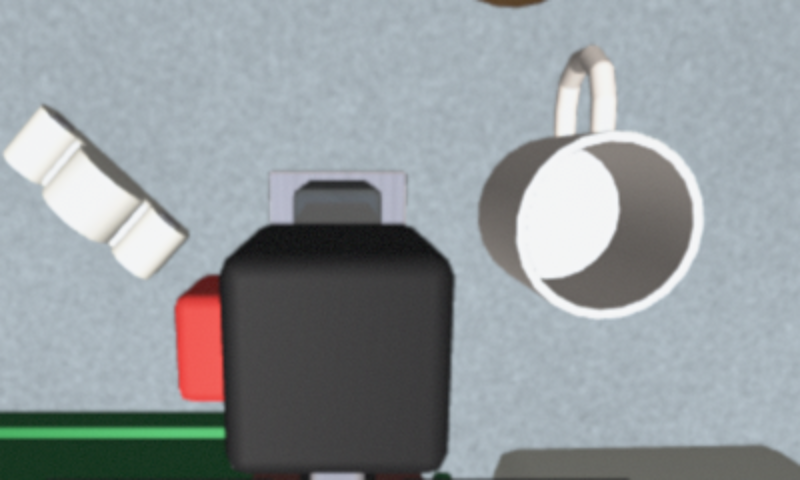

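The red button now stands clearly proud at px (200,340), so it has clicked out. I'll settle the prop onto the lock and check it carries the load before releasing.

```bash
python3 -m inch '[{"tx":0,"ty":0,"tz":0.2,"ax":0,"ay":0,"az":0,"jaw":0},{"tx":0,"ty":0,"tz":0.2,"ax":0,"ay":0,"az":0,"jaw":0},{"tx":0,"ty":0,"tz":0.1,"ax":0,"ay":0,"az":0,"jaw":0},{"tx":0,"ty":0,"tz":0,"ax":0,"ay":0,"az":0,"jaw":0}]'
```

```text
t: 10.82
ee_pos: [682.2, -22.6, 235.4]
orientation: [3.141, -0.029, 0.001]
ft_force: [-13.3, 0.4, 4.6]
width: 11.2
```

```bash
python3 -m inch '[{"tx":0,"ty":0,"tz":0,"ax":0,"ay":0,"az":0,"jaw":0.4},{"tx":0,"ty":0,"tz":0,"ax":0,"ay":0,"az":0,"jaw":0.4},{"tx":0,"ty":0,"tz":0,"ax":0,"ay":0,"az":0,"jaw":0.4},{"tx":0,"ty":0,"tz":-2,"ax":0,"ay":0,"az":0,"jaw":0.4},{"tx":0,"ty":0,"tz":-4,"ax":0,"ay":0,"az":0,"jaw":0.4},{"tx":0,"ty":0,"tz":-4,"ax":0,"ay":0,"az":0,"jaw":0.4},{"tx":0,"ty":-1,"tz":-2,"ax":0,"ay":0,"az":0,"jaw":0.4},{"tx":-1,"ty":-4,"tz":0,"ax":0,"ay":0,"az":0,"jaw":0.6},{"tx":-3,"ty":-4,"tz":0,"ax":0,"ay":0,"az":0,"jaw":0.6},{"tx":-4,"ty":-2,"tz":0,"ax":0,"ay":0,"az":0,"jaw":0.6},{"tx":-5,"ty":0,"tz":0,"ax":0,"ay":0,"az":0,"jaw":0.6},{"tx":0,"ty":0,"tz":0,"ax":0,"ay":0,"az":0,"jaw":0.6}]'; cat > find.py <<'E'
from h import *
im,d,c=cam('top')
for k in masks_of('top','casting1'):
    P,u,v=pts(d,c,k['pixels'])
    if im[v,u].mean()>40 : continue
    s=P[:,2]>9
    r=cv2.minAreaRect(P[s][:,:2].astype(np.float32)); a=r[2] if r[1][0]>r[1][1] else r[2]-90
    print(np.round(k['location']),round(k['score'],2),np.round(r[0],1),np.round(r[1]),'long axis deg',round(a,1),'z',np.median(P[:,2]).round())
Q,u,v=pts(d,c)
s=(Q[:,0]>655)&(Q[:,0]<715)&(Q[:,1]>3)&(Q[:,1]<40); print('headtop z',np.percentile(Q[s][:,2],[50,90]).round())
o=get_obs(); M=R.from_rotvec(o['orientation']).as_matrix()
print('ee',o['ee_pos'].round(1),'toolx deg',np.degrees(np.arctan2(M[1,0],M[0,0])).round(1),'q',np.round(o['qpos'],2),'w',o['width'])
E
python3 find.py
```

```text
t: 12.32
ee_pos: [551.8, 90.7, 351.9]
orientation: [-3.141, 0.027, 0.002]
ft_force: [-0.2, 0.5, -0.1]
width: 52.4
[300. 269.] 0.83 [450.3 200.1] [31. 90.] long axis deg -19.8 z 29.0
[301. 216.] 0.76 [590.2 195.2] [31. 93.] long axis deg -9.2 z 28.0
[252. 277.] 0.73 [434.1 327.6] [30. 91.] long axis deg -11.5 z 29.0Traceback (most recent call last):
  File "find.py", line 10, in <module>
    s=(Q[:,0]>655)&(Q[:,0]<715)&(Q[:,1]>3)&(Q[:,1]<40); print('headtop z',np.percentile(Q[s][:,2],[50,90]).round())
                                                                          ~~~~~~~~~~~~~^^^^^^^^^^^^^^^^^^^
    return _quantile_unchecked(
        a, q, axis, out, overwrite_input, method, keepdims, weights)
    return _ureduce(a,
                    func=_quantile_ureduce_func,
    ...<5 lines>...
                    overwrite_input=overwrite_input,
                    method=method)
    r = func(a, **kwargs)
    result = _quantile(arr,
                       quantiles=q,
    ...<2 lines>...
                       out=out,
                       weights=wgt)
    slices_having_nans = np.isnan(arr[-1, ...])
                                  ~~~^^^^^^^^^
IndexError: index -1 is out of bounds for axis 0 with size 0
```

```bash
sed -i '/headtop/d;/^Q,u,v/d' find.py; python3 -m inch '[{"tx":0,"ty":-3,"tz":2,"ax":0,"ay":0,"az":-10.3,"jaw":0.7},{"tx":0,"ty":0,"tz":3,"ax":0,"ay":0,"az":-10.3,"jaw":0.7},{"tx":0,"ty":0,"tz":3,"ax":0,"ay":0,"az":-10.3,"jaw":0.7},{"tx":0,"ty":0,"tz":3,"ax":0,"ay":0,"az":-10.3,"jaw":0.7},{"tx":0,"ty":0,"tz":0,"ax":0,"ay":0,"az":-10.3,"jaw":0.7},{"tx":0,"ty":0,"tz":0,"ax":0,"ay":0,"az":-10.3,"jaw":0.7},{"tx":0,"ty":0,"tz":0,"ax":0,"ay":0,"az":-10.3,"jaw":0.7},{"tx":0,"ty":0,"tz":0,"ax":0,"ay":0,"az":-10.3,"jaw":0.7},{"tx":0,"ty":0,"tz":0,"ax":0,"ay":0,"az":0,"jaw":0.7}]'; python3 find.py;python3 -c "
from h import *
print(delta([589.5,196,7]))"
```

```text
t: 13.55
ee_pos: [556.6, 119.8, 241.4]
orientation: [2.385, 2.045, 0.0]
ft_force: [-0.4, 0.2, 0.2]
width: 61.5
[251. 275.] 0.8 [434.3 327.5] [32. 92.] long axis deg -11.0 z 28.0
[297. 225.] 0.68 [522.7 194. ] [133.  31.] long axis deg 14.7 z 27.0
[300. 274.] 0.6 [449.5 200.4] [31. 92.] long axis deg -18.9 z 29.0
ee [556.1 119.8 241.5] toolx deg 81.1 q [ 0.19  0.32  1.74  0.    1.08 -1.22] w 61.54360200452765
(array([ 8.04731229,  2.12280545, 23.44737136]), None)
```

```bash
cat > wf.py <<'E'
from h import *
o=get_obs(); im,d,c=cam('wrist')
M=R.from_rotvec(o['orientation']).as_matrix()
print('ee',np.round(o['ee_pos'],1),'toolx deg',np.degrees(np.arctan2(M[1,0],M[0,0])).round(1),'w',round(o['width'],1))
for k in masks_of('wrist','casting1'):
    P,u,v=pts(d,c,k['pixels'])
    if len(P)<50 or im[v,u].mean()>60: continue
    s=(P[:,2]>9)&(P[:,2]<50)
    if s.sum()<50: continue
    r=cv2.minAreaRect(P[s][:,:2].astype(np.float32)); a=r[2] if r[1][0]>r[1][1] else r[2]-90
    print(round(k['score'],2),len(P),im[v,u].mean().round(),np.round(r[0],1),np.round(r[1]),'axis',round(a,1),'top',np.percentile(P[s][:,2],98).round(),'delta@z7',delta([*r[0],7])[0].round(2))
E
python3 -m inch '[{"tx":4,"ty":-0.5,"tz":3,"ax":0,"ay":0,"az":0,"jaw":0.7},{"tx":0,"ty":-0.5,"tz":3,"ax":0,"ay":0,"az":0,"jaw":0.7},{"tx":0,"ty":0,"tz":0,"ax":0,"ay":0,"az":0,"jaw":0.7},{"tx":0,"ty":0,"tz":0,"ax":0,"ay":0,"az":0,"jaw":0.7}]'; python3 wf.py
```

```text
t: 14.15
ee_pos: [552.3, 160.8, 182.6]
orientation: [2.384, 2.045, 0.002]
ft_force: [-0.2, 0.5, 0.2]
width: 61.3
ee [552.3 160.8 182.6] toolx deg 81.3 w 61.3
0.8 3601 30.0 [592.6 196.8] [31. 92.] axis -9.0 top 40.0 delta@z7 [ 4.16  3.37 17.62]
0.73 5598 32.0 [432.6  58.4] [92. 31.] axis 13.8 top 40.0 delta@z7 [-11.95 -10.34  17.58]
```

```bash
python3 -m inch '[{"tx":2.1,"ty":1.7,"tz":3,"ax":0,"ay":0,"az":0,"jaw":0.7},{"tx":2.1,"ty":1.6,"tz":3,"ax":0,"ay":0,"az":0,"jaw":0.7},{"tx":0,"ty":0,"tz":4,"ax":0,"ay":0,"az":0,"jaw":0.7},{"tx":0,"ty":0,"tz":4,"ax":0,"ay":0,"az":0,"jaw":0.7},{"tx":0,"ty":0,"tz":2.5,"ax":0,"ay":0,"az":0,"jaw":0.7},{"tx":0,"ty":0,"tz":0.9,"ax":0,"ay":0,"az":0,"jaw":0.7},{"tx":0,"ty":0,"tz":0,"ax":0,"ay":0,"az":0,"jaw":0.7},{"tx":0,"ty":0,"tz":0,"ax":0,"ay":0,"az":0,"jaw":0},{"tx":0,"ty":0,"tz":0,"ax":0,"ay":0,"az":0,"jaw":0},{"tx":0,"ty":0,"tz":0,"ax":0,"ay":0,"az":0,"jaw":0},{"tx":0,"ty":0,"tz":0,"ax":0,"ay":0,"az":0,"jaw":0},{"tx":0,"ty":0,"tz":0,"ax":0,"ay":0,"az":0,"jaw":0}]'
```

```text
t: 15.75
ee_pos: [590.6, 197.2, 8.3]
orientation: [2.383, 2.047, 0.0]
ft_force: [-1.2, -3.0, 6.3]
width: 30.3
```

```bash
python3 -m inch '[{"tx":0,"ty":0,"tz":-4,"ax":0,"ay":0,"az":0,"jaw":0},{"tx":0,"ty":0,"tz":-5,"ax":0,"ay":0,"az":-7.7,"jaw":0},{"tx":0,"ty":-4,"tz":-4,"ax":0,"ay":0,"az":0,"jaw":0},{"tx":-3,"ty":0,"tz":-4,"ax":0,"ay":0,"az":0,"jaw":0},{"tx":-5,"ty":0,"tz":-3,"ax":0,"ay":0,"az":0,"jaw":0},{"tx":-6,"ty":0,"tz":0,"ax":0,"ay":0,"az":0,"jaw":0},{"tx":-6,"ty":0,"tz":0,"ax":0,"ay":0,"az":0,"jaw":0},{"tx":-6,"ty":0,"tz":0,"ax":0,"ay":0,"az":0,"jaw":0},{"tx":-6,"ty":0,"tz":0,"ax":0,"ay":0,"az":0,"jaw":0},{"tx":-6,"ty":0,"tz":0,"ax":0,"ay":0,"az":0,"jaw":0},{"tx":-6,"ty":0,"tz":0,"ax":0,"ay":0,"az":0,"jaw":0},{"tx":0,"ty":0,"tz":0,"ax":0,"ay":0,"az":0,"jaw":0}]'; python3 -c "
from h import *
print(delta([540,-335,87]),get_obs()['width'])
im,d,c=cam('wrist'); save('w3.png',im)"
```

```text
t: 17.25
ee_pos: [542.3, -245.6, 207.1]
orientation: [2.245, 2.197, -0.001]
ft_force: [1.1, -0.2, -2.7]
width: 29.7
(array([-8.94231925, -0.03693147, 12.01828059]), None) 29.678530447198682
```

View pics/w3.png

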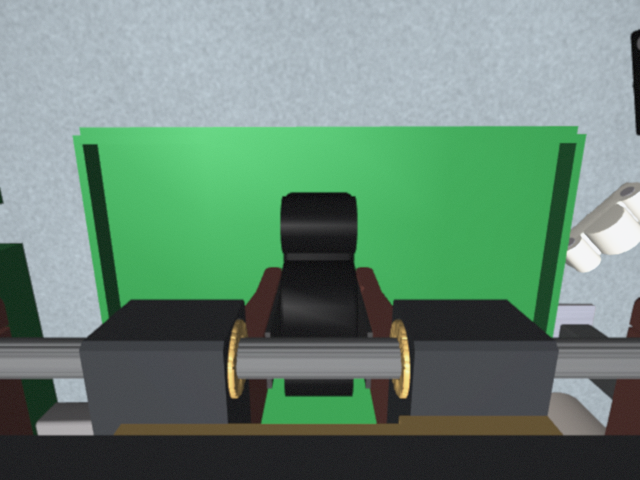

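The held casting is at px (320,280) over a green surface. I need to know whether that is the lid or the crate's inside.

```bash
python3 -c "
from h import *
im,d,c=cam('wrist'); P,u,v=pts(d,c); G=np.full(im.shape,np.nan); G[v,u]=P
for p in [(135,330),(150,200),(200,200),(250,200),(290,200),(200,450),(290,450),(300,110),(160,92),(410,300)]: print(p,G[p].round(),im[p])
im,d,c=cam('scene'); P,u,v=pts(d,c); col=im[v,u].astype(int)
g=(col[:,1]>1.5*col[:,0])&(P[:,0]>450)&(P[:,0]<760)&(P[:,1]>-400)&(P[:,1]<-60)
print(P[g].max(0))
save('s2.png',im)
"
```

```text
(135, 330) [ 474. -234.  140.] [ 91 201 120]
(150, 200) [ 481. -315.  124.] [100 210 128]
(200, 200) [ 513. -318.  124.] [ 84 194 113]
(250, 200) [ 547. -322.  124.] [ 75 182 101]
(290, 200) [ 576. -324.  124.] [ 68 174  94]
(200, 450) [ 516. -155.  124.] [ 67 172  92]
(290, 450) [ 579. -152.  125.] [ 62 166  86]
(300, 110) [ 579. -383.  131.] [19 49 30]
(160, 92) [ 486. -382.  128.] [15 48 28]
(410, 300) [ 675. -258.  123.] [ 63 164  85]
[731.11015035 -66.66010641 516.11777957]
```

View pics/s2.png

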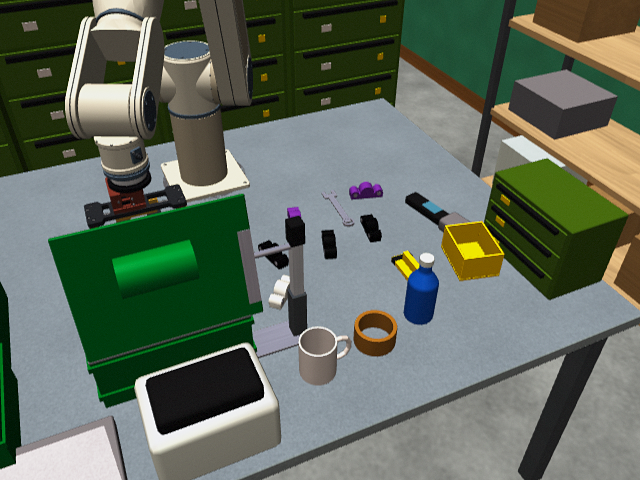

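The lid is open, but the depth says the crate has a flat green surface at z≈124, not a floor at 75. I'll lower the casting gently and feel for it.

```bash
python3 -m inch '[{"tx":-4.5,"ty":0,"tz":0,"ax":0,"ay":0,"az":0,"jaw":0},{"tx":-4.4,"ty":0,"tz":0,"ax":0,"ay":0,"az":0,"jaw":0},{"tx":0,"ty":0,"tz":3,"ax":0,"ay":0,"az":0,"jaw":0},{"tx":0,"ty":0,"tz":3,"ax":0,"ay":0,"az":0,"jaw":0},{"tx":0,"ty":0,"tz":0.5,"ax":0,"ay":0,"az":0,"jaw":0},{"tx":0,"ty":0,"tz":0,"ax":0,"ay":0,"az":0,"jaw":0},{"tx":0,"ty":0,"tz":0,"ax":0,"ay":0,"az":0,"jaw":0}]';python3 -m inch '[{"tx":0,"ty":0,"tz":0.3,"ax":0,"ay":0,"az":0,"jaw":0},{"tx":0,"ty":0,"tz":0.3,"ax":0,"ay":0,"az":0,"jaw":0},{"tx":0,"ty":0,"tz":0.3,"ax":0,"ay":0,"az":0,"jaw":0},{"tx":0,"ty":0,"tz":0.3,"ax":0,"ay":0,"az":0,"jaw":0},{"tx":0,"ty":0,"tz":0,"ax":0,"ay":0,"az":0,"jaw":0}]'
python3 -c "
from h import *
im,d,c=cam('wrist'); P,u,v=pts(d,c); k=(P[:,0]>480)&(P[:,0]<640)&(P[:,1]>-370)&(P[:,1]<-120)&(P[:,2]<160); print(np.histogram(P[k][:,2],np.arange(40,165,10)))
im,d,c=cam('top'); P,u,v=pts(d,c); k=(P[:,0]>490)&(P[:,0]<630)&(P[:,1]>-370)&(P[:,1]<-120)&(P[:,2]<160); print(np.histogram(P[k][:,2],np.arange(40,165,10)))
save('t2.png',im[60:330,360:640],2.2)"
```

```text
t: 18.27
ee_pos: [542.5, -330.8, 144.1]
orientation: [2.238, 2.202, 0.001]
ft_force: [0.5, 0.2, -2.6]
width: 29.8
t: 18.9
ee_pos: [541.2, -330.8, 130.2]
orientation: [-2.24, -2.202, 0.0]
ft_force: [0.1, -0.4, -2.4]
width: 30.0
(array([    0,     0,     0,     0,     0,     0,     0,     0, 63000,
         529,  6652,  3467]), array([ 40,  50,  60,  70,  80,  90, 100, 110, 120, 130, 140, 150, 160]))
(array([   0,    0,    0,    0,    0,    0,    0,  262, 3650,  224,   13,
          1]), array([ 40,  50,  60,  70,  80,  90, 100, 110, 120, 130, 140, 150, 160]))
```

View pics/t2.png

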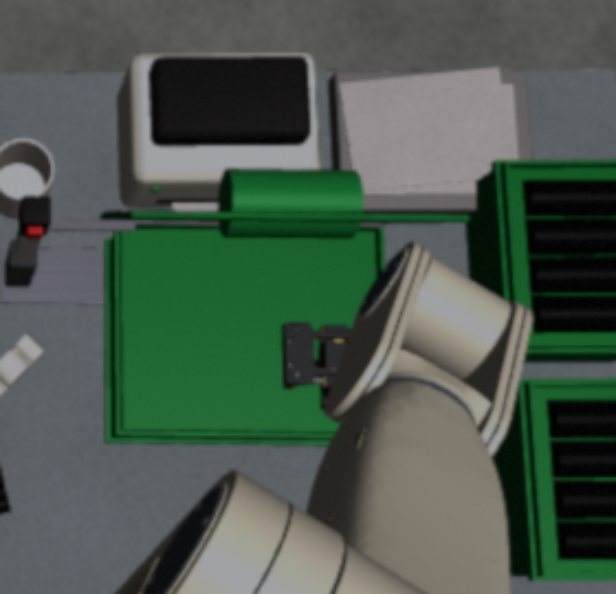

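```bash
python3 -m inch '[{"tx":0,"ty":0,"tz":0.2,"ax":0,"ay":0,"az":0,"jaw":0},{"tx":0,"ty":0,"tz":0.2,"ax":0,"ay":0,"az":0,"jaw":0},{"tx":0,"ty":0,"tz":0,"ax":0,"ay":0,"az":0,"jaw":0}]'; python3 -m inch '[{"tx":0,"ty":0,"tz":0.3,"ax":0,"ay":0,"az":0,"jaw":0},{"tx":0,"ty":0,"tz":0.3,"ax":0,"ay":0,"az":0,"jaw":0},{"tx":0,"ty":0,"tz":0,"ax":0,"ay":0,"az":0,"jaw":0}]'
```

```text
t: 19.38
ee_pos: [541.3, -330.8, 126.4]
orientation: [-2.24, -2.202, 0.0]
ft_force: [0.3, -0.7, -1.9]
width: 29.7
t: 19.75
ee_pos: [541.2, -330.7, 120.3]
orientation: [-2.24, -2.202, 0.0]
ft_force: [0.6, 0.1, -2.8]
width: 30.0
```

No contact with the casting's underside at z≈112, so the green surface carries no load here. I'll keep going in small steps.

```bash
python3 -m inch '[{"tx":0,"ty":0,"tz":0.4,"ax":0,"ay":0,"az":0,"jaw":0},{"tx":0,"ty":0,"tz":0.4,"ax":0,"ay":0,"az":0,"jaw":0},{"tx":0,"ty":0,"tz":0.4,"ax":0,"ay":0,"az":0,"jaw":0},{"tx":0,"ty":0,"tz":0.4,"ax":0,"ay":0,"az":0,"jaw":0},{"tx":0,"ty":0,"tz":0,"ax":0,"ay":0,"az":0,"jaw":0}]'; python3 -m inch '[{"tx":0,"ty":0,"tz":0.4,"ax":0,"ay":0,"az":0,"jaw":0},{"tx":0,"ty":0,"tz":0.4,"ax":0,"ay":0,"az":0,"jaw":0},{"tx":0,"ty":0,"tz":0.4,"ax":0,"ay":0,"az":0,"jaw":0},{"tx":0,"ty":0,"tz":0.3,"ax":0,"ay":0,"az":0,"jaw":0},{"tx":0,"ty":0,"tz":0,"ax":0,"ay":0,"az":0,"jaw":0}]'; python3 -c "
from h import *
im,d,c=cam('wrist'); save('w4.png',im)"
```

```text
t: 20.38
ee_pos: [541.2, -330.7, 104.2]
orientation: [-2.239, -2.202, 0.0]
ft_force: [0.2, -0.4, -2.5]
width: 30.2
t: 21.0
ee_pos: [541.3, -330.7, 89.3]
orientation: [-2.24, -2.202, 0.0]
ft_force: [0.1, -0.6, -1.6]
width: 29.9
```

View pics/w4.png

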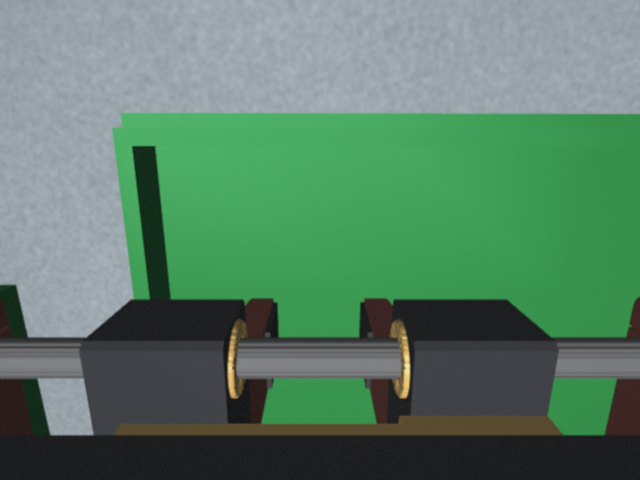

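The casting passed through the green surface, and it and the fingertips are hidden beneath it. So that surface is only visual and the real floor is lower. I'll set the casting down until contact.

```bash
python3 -m inch '[{"tx":0,"ty":0,"tz":0.3,"ax":0,"ay":0,"az":0,"jaw":0},{"tx":0,"ty":0,"tz":0.2,"ax":0,"ay":0,"az":0,"jaw":0},{"tx":0,"ty":0,"tz":0.1,"ax":0,"ay":0,"az":0,"jaw":0},{"tx":0,"ty":0,"tz":0,"ax":0,"ay":0,"az":0,"jaw":0}]'
```

```text
t: 21.55
ee_pos: [541.4, -330.9, 83.6]
orientation: [-2.24, -2.203, 0.0]
ft_force: [0.5, -0.0, -2.4]
width: 29.8
```

```bash
python3 -m inch '[{"tx":0,"ty":0,"tz":0.15,"ax":0,"ay":0,"az":0,"jaw":0},{"tx":0,"ty":0,"tz":0.1,"ax":0,"ay":0,"az":0,"jaw":0},{"tx":0,"ty":0,"tz":0,"ax":0,"ay":0,"az":0,"jaw":0}]'
```

```text
t: 21.92
ee_pos: [541.6, -331.0, 83.2]
orientation: [2.24, 2.202, 0.0]
ft_force: [-5.1, 4.1, 13.6]
width: 29.5
```

```bash
python3 -m inch '[{"tx":0,"ty":0,"tz":0,"ax":0,"ay":0,"az":0,"jaw":0.5},{"tx":0,"ty":0,"tz":0,"ax":0,"ay":0,"az":0,"jaw":0.5},{"tx":0,"ty":0,"tz":-4,"ax":0,"ay":0,"az":0,"jaw":0.5},{"tx":0,"ty":0,"tz":-4,"ax":0,"ay":0,"az":0,"jaw":0.5},{"tx":0,"ty":-2,"tz":-4,"ax":0,"ay":0,"az":0,"jaw":0.5},{"tx":5,"ty":-3,"tz":0,"ax":0,"ay":0,"az":0,"jaw":0.5},{"tx":5,"ty":-3,"tz":0,"ax":0,"ay":0,"az":0,"jaw":0.7},{"tx":5,"ty":-3,"tz":0,"ax":0,"ay":0,"az":0,"jaw":0.7},{"tx":6,"ty":0,"tz":0,"ax":0,"ay":0,"az":0,"jaw":0.7},{"tx":6,"ty":0,"tz":0,"ax":0,"ay":0,"az":0,"jaw":0.7},{"tx":6,"ty":0,"tz":0,"ax":0,"ay":0,"az":0,"jaw":0.7},{"tx":0,"ty":0,"tz":0,"ax":0,"ay":0,"az":0,"jaw":0.7}]'; python3 wf.py
```

```text
t: 23.42
ee_pos: [436.9, 4.3, 201.3]
orientation: [-2.233, -2.209, -0.001]
ft_force: [0.7, -0.6, -1.1]
width: 61.7
ee [436.9   4.3 201.3] toolx deg 89.4 w 61.7
0.8 4593 26.0 [451.6 201.4] [33. 92.] axis -19.6 top 40.0 delta@z7 [20.03  1.15 19.41]
0.72 446 42.0 [465.3 308.7] [ 5. 28.] axis -3.5 top 21.0 delta@z7 [30.78  2.37 19.41]
0.56 3438 31.0 [431.7  57.5] [91. 31.] axis 13.5 top 41.0 delta@z7 [ 5.62 -0.62 19.42]
```

```bash
python3 -m inch '[{"tx":2.8,"ty":-0.6,"tz":2,"ax":0,"ay":0,"az":0,"jaw":0.7},{"tx":2.8,"ty":0,"tz":2,"ax":0,"ay":0,"az":0,"jaw":0.7},{"tx":0,"ty":0,"tz":3,"ax":0,"ay":0,"az":-7,"jaw":0.7},{"tx":0,"ty":0,"tz":3,"ax":0,"ay":0,"az":-7,"jaw":0.7},{"tx":0,"ty":0,"tz":4,"ax":0,"ay":0,"az":0,"jaw":0.7},{"tx":0,"ty":0,"tz":3.5,"ax":0,"ay":0,"az":0,"jaw":0.7},{"tx":0,"ty":0,"tz":1.7,"ax":0,"ay":0,"az":0,"jaw":0.7},{"tx":0,"ty":0,"tz":0,"ax":0,"ay":0,"az":0,"jaw":0},{"tx":0,"ty":0,"tz":0,"ax":0,"ay":0,"az":0,"jaw":0},{"tx":0,"ty":0,"tz":0,"ax":0,"ay":0,"az":0,"jaw":0},{"tx":0,"ty":0,"tz":0,"ax":0,"ay":0,"az":0,"jaw":0},{"tx":0,"ty":0,"tz":0,"ax":0,"ay":0,"az":0,"jaw":0}]'
```

```text
t: 25.02
ee_pos: [432.6, 56.9, 10.0]
orientation: [1.954, 2.458, 0.002]
ft_force: [-0.5, -4.5, 7.5]
width: 29.9
```

```bash
python3 -m inch '[{"tx":0,"ty":0,"tz":-4,"ax":0,"ay":0,"az":0,"jaw":0},{"tx":0,"ty":0,"tz":-5,"ax":0,"ay":0,"az":7,"jaw":0},{"tx":0,"ty":0,"tz":-5,"ax":0,"ay":0,"az":7,"jaw":0},{"tx":-2,"ty":0,"tz":-5,"ax":0,"ay":0,"az":0,"jaw":0},{"tx":-5,"ty":2.8,"tz":0,"ax":0,"ay":0,"az":0,"jaw":0},{"tx":-5,"ty":2.8,"tz":0,"ax":0,"ay":0,"az":0,"jaw":0},{"tx":-5,"ty":2.8,"tz":0,"ax":0,"ay":0,"az":0,"jaw":0},{"tx":-5,"ty":2.8,"tz":0,"ax":0,"ay":0,"az":0,"jaw":0},{"tx":-5,"ty":0,"tz":0,"ax":0,"ay":0,"az":0,"jaw":0},{"tx":-5,"ty":0,"tz":0,"ax":0,"ay":0,"az":0,"jaw":0},{"tx":0,"ty":0,"tz":0,"ax":0,"ay":0,"az":0,"jaw":0},{"tx":0,"ty":0,"tz":0,"ax":0,"ay":0,"az":0,"jaw":0}]'; python3 -c "
from h import *
print(delta([541,-266,89]),get_obs()['width'],get_obs()['orientation'])"
```

```text
t: 26.52
ee_pos: [537.9, -264.1, 198.6]
orientation: [-2.239, -2.201, 0.0]
ft_force: [0.7, 0.1, -2.7]
width: 29.7
(array([-0.19191958,  0.33192958, 10.96396978]), None) 29.68427640985794 [-2.23946831e+00 -2.20093119e+00  2.00726837e-04]
```

```bash
python3 -m inch '[{"tx":-0.2,"ty":0.3,"tz":3,"ax":0,"ay":0,"az":0,"jaw":0},{"tx":0,"ty":0,"tz":3,"ax":0,"ay":0,"az":0,"jaw":0},{"tx":0,"ty":0,"tz":3,"ax":0,"ay":0,"az":0,"jaw":0},{"tx":0,"ty":0,"tz":1.5,"ax":0,"ay":0,"az":0,"jaw":0},{"tx":0,"ty":0,"tz":0.5,"ax":0,"ay":0,"az":0,"jaw":0},{"tx":0,"ty":0,"tz":0.2,"ax":0,"ay":0,"az":0,"jaw":0},{"tx":0,"ty":0,"tz":0.1,"ax":0,"ay":0,"az":0,"jaw":0},{"tx":0,"ty":0,"tz":0,"ax":0,"ay":0,"az":0,"jaw":0}]'
```

```text
t: 27.52
ee_pos: [541.9, -267.1, 86.9]
orientation: [2.239, 2.202, 0.001]
ft_force: [0.6, -0.8, -3.2]
width: 30.0
```

```bash
python3 -m inch '[{"tx":0,"ty":0,"tz":0.15,"ax":0,"ay":0,"az":0,"jaw":0},{"tx":0,"ty":0,"tz":0,"ax":0,"ay":0,"az":0,"jaw":0.5},{"tx":0,"ty":0,"tz":0,"ax":0,"ay":0,"az":0,"jaw":0.5},{"tx":0,"ty":0,"tz":-4,"ax":0,"ay":0,"az":0,"jaw":0.5},{"tx":0,"ty":0,"tz":-4,"ax":0,"ay":0,"az":0,"jaw":0.5},{"tx":0,"ty":-2,"tz":-4,"ax":0,"ay":0,"az":0,"jaw":0.5},{"tx":5,"ty":-3,"tz":0,"ax":0,"ay":0,"az":0,"jaw":0.7},{"tx":5,"ty":-3,"tz":0,"ax":0,"ay":0,"az":0,"jaw":0.7},{"tx":6,"ty":-2,"tz":0,"ax":0,"ay":0,"az":0,"jaw":0.7},{"tx":6,"ty":0,"tz":0,"ax":0,"ay":0,"az":0,"jaw":0.7},{"tx":6,"ty":0,"tz":0,"ax":0,"ay":0,"az":0,"jaw":0.7},{"tx":6,"ty":0,"tz":0,"ax":0,"ay":0,"az":0,"jaw":0.7}]';python3 -m inch '[{"tx":4,"ty":0,"tz":0,"ax":0,"ay":0,"az":0,"jaw":0.7},{"tx":0,"ty":0,"tz":0,"ax":0,"ay":0,"az":9.5,"jaw":0.7},{"tx":0,"ty":0,"tz":0,"ax":0,"ay":0,"az":9.5,"jaw":0.7},{"tx":0,"ty":0,"tz":0,"ax":0,"ay":0,"az":0,"jaw":0.7}]'; python3 wf.py
```

```text
t: 29.02
ee_pos: [447.6, 75.9, 205.3]
orientation: [2.24, 2.202, 0.002]
ft_force: [0.7, -0.5, 0.4]
width: 61.3
t: 29.52
ee_pos: [448.3, 114.3, 205.0]
orientation: [2.571, 1.805, 0.001]
ft_force: [0.6, 0.1, 0.5]
width: 61.1
ee [448.3 114.3 205. ] toolx deg 70.1 w 61.1
0.84 3818 27.0 [451.6 201.7] [31. 91.] axis -19.0 top 40.0 delta@z7 [ 8.36 -2.66 19.79]
0.78 5568 26.0 [436.8 329.4] [32. 92.] axis -11.4 top 40.0 delta@z7 [19.87 -8.38 19.79]
```

```bash
python3 -m inch '[{"tx":4.2,"ty":-1.3,"tz":2,"ax":0,"ay":0,"az":0,"jaw":0.7},{"tx":4.2,"ty":-1.4,"tz":2,"ax":0,"ay":0,"az":0,"jaw":0.7},{"tx":0,"ty":0,"tz":4,"ax":0,"ay":0,"az":0,"jaw":0.7},{"tx":0,"ty":0,"tz":4,"ax":0,"ay":0,"az":0,"jaw":0.7},{"tx":0,"ty":0,"tz":4,"ax":0,"ay":0,"az":0,"jaw":0.7},{"tx":0,"ty":0,"tz":2.3,"ax":0,"ay":0,"az":0,"jaw":0.7},{"tx":0,"ty":0,"tz":1.3,"ax":0,"ay":0,"az":0,"jaw":0.7},{"tx":0,"ty":0,"tz":0,"ax":0,"ay":0,"az":0,"jaw":0},{"tx":0,"ty":0,"tz":0,"ax":0,"ay":0,"az":0,"jaw":0},{"tx":0,"ty":0,"tz":0,"ax":0,"ay":0,"az":0,"jaw":0},{"tx":0,"ty":0,"tz":0,"ax":0,"ay":0,"az":0,"jaw":0},{"tx":0,"ty":0,"tz":0,"ax":0,"ay":0,"az":0,"jaw":0}]'
```

```text
t: 31.12
ee_pos: [451.6, 202.1, 9.5]
orientation: [2.572, 1.803, 0.001]
ft_force: [-1.4, -3.3, 7.1]
width: 29.8
```

```bash
python3 -m inch '[{"tx":0,"ty":0,"tz":-4,"ax":0,"ay":0,"az":0,"jaw":0},{"tx":0,"ty":0,"tz":-5,"ax":0,"ay":0,"az":-9.5,"jaw":0},{"tx":0,"ty":0,"tz":-5,"ax":0,"ay":0,"az":-9.5,"jaw":0},{"tx":-2,"ty":0,"tz":-5,"ax":0,"ay":0,"az":0,"jaw":0},{"tx":-5,"ty":2.5,"tz":0,"ax":0,"ay":0,"az":0,"jaw":0},{"tx":-5,"ty":2.5,"tz":0,"ax":0,"ay":0,"az":0,"jaw":0},{"tx":-5,"ty":2.5,"tz":0,"ax":0,"ay":0,"az":0,"jaw":0},{"tx":-5,"ty":2.3,"tz":0,"ax":0,"ay":0,"az":0,"jaw":0},{"tx":-6,"ty":0,"tz":0,"ax":0,"ay":0,"az":0,"jaw":0},{"tx":-6,"ty":0,"tz":0,"ax":0,"ay":0,"az":0,"jaw":0},{"tx":-6,"ty":0,"tz":0,"ax":0,"ay":0,"az":0,"jaw":0},{"tx":0,"ty":0,"tz":0,"ax":0,"ay":0,"az":0,"jaw":0}]'; python3 -c "
from h import *
print(delta([542.5,-201,89]),get_obs()['width'],get_obs()['orientation'])"
```

```text
t: 32.62
ee_pos: [542.3, -203.0, 198.6]
orientation: [2.245, 2.197, -0.0]
ft_force: [-0.5, 1.1, -2.0]
width: 29.9
(array([ 0.20673201,  0.01493455, 10.96293489]), None) 29.88007966011059 [ 2.24489553e+00  2.19656862e+00 -1.72453631e-04]
```

```bash
python3 -m inch '[{"tx":0.2,"ty":0,"tz":3,"ax":0,"ay":0,"az":0,"jaw":0},{"tx":0,"ty":0,"tz":3,"ax":0,"ay":0,"az":0,"jaw":0},{"tx":0,"ty":0,"tz":3,"ax":0,"ay":0,"az":0,"jaw":0},{"tx":0,"ty":0,"tz":1.5,"ax":0,"ay":0,"az":0,"jaw":0},{"tx":0,"ty":0,"tz":0.5,"ax":0,"ay":0,"az":0,"jaw":0},{"tx":0,"ty":0,"tz":0.3,"ax":0,"ay":0,"az":0,"jaw":0},{"tx":0,"ty":0,"tz":0.1,"ax":0,"ay":0,"az":0,"jaw":0},{"tx":0,"ty":0,"tz":0,"ax":0,"ay":0,"az":0,"jaw":0}]';  python3 -m inch '[{"tx":0,"ty":0,"tz":0,"ax":0,"ay":0,"az":0,"jaw":0.5},{"tx":0,"ty":0,"tz":0,"ax":0,"ay":0,"az":0,"jaw":0.5},{"tx":0,"ty":0,"tz":-4,"ax":0,"ay":0,"az":0,"jaw":0.5},{"tx":0,"ty":0,"tz":-4,"ax":0,"ay":0,"az":0,"jaw":0.5},{"tx":0,"ty":-2,"tz":-4,"ax":0,"ay":0,"az":0,"jaw":0.5},{"tx":5,"ty":-3,"tz":0,"ax":0,"ay":0,"az":0,"jaw":0.7},{"tx":5,"ty":-3,"tz":0,"ax":0,"ay":0,"az":0,"jaw":0.7},{"tx":6,"ty":-3,"tz":0,"ax":0,"ay":0,"az":0,"jaw":0.7},{"tx":6,"ty":0,"tz":0,"ax":0,"ay":0,"az":0,"jaw":0.7},{"tx":6,"ty":0,"tz":0,"ax":0,"ay":0,"az":0,"jaw":0.7},{"tx":6,"ty":0,"tz":0,"ax":0,"ay":0,"az":0,"jaw":0.7},{"tx":6,"ty":0,"tz":0,"ax":0,"ay":0,"az":0,"jaw":0.7}]';python3 -m inch '[{"tx":5,"ty":0,"tz":0,"ax":0,"ay":0,"az":5,"jaw":0.7},{"tx":0,"ty":0,"tz":0,"ax":0,"ay":0,"az":5.6,"jaw":0.7},{"tx":0,"ty":0,"tz":0,"ax":0,"ay":0,"az":0,"jaw":0.7}]'; python3 wf.py
```

```text
t: 33.62
ee_pos: [543.1, -197.6, 85.3]
orientation: [2.24, 2.202, 0.001]
ft_force: [0.2, 0.1, -2.6]
width: 30.1
t: 35.12
ee_pos: [441.5, 202.4, 205.3]
orientation: [2.239, 2.202, 0.002]
ft_force: [1.2, 0.3, -0.1]
width: 61.5
t: 35.5
ee_pos: [442.1, 250.8, 204.8]
orientation: [2.432, 1.989, 0.0]
ft_force: [-0.5, 0.0, -0.4]
width: 61.8
ee [442.1 250.8 204.8] toolx deg 78.6 w 61.8
0.86 3732 27.0 [435.9 329.6] [31. 90.] axis -11.0 top 40.0 delta@z7 [ 7.68 -2.21 19.77]
```

```bash
python3 -m inch '[{"tx":3.8,"ty":-1.1,"tz":2,"ax":0,"ay":0,"az":0,"jaw":0.7},{"tx":3.9,"ty":-1.1,"tz":2,"ax":0,"ay":0,"az":0,"jaw":0.7},{"tx":0,"ty":0,"tz":4,"ax":0,"ay":0,"az":0,"jaw":0.7},{"tx":0,"ty":0,"tz":4,"ax":0,"ay":0,"az":0,"jaw":0.7},{"tx":0,"ty":0,"tz":4,"ax":0,"ay":0,"az":0,"jaw":0.7},{"tx":0,"ty":0,"tz":2.3,"ax":0,"ay":0,"az":0,"jaw":0.7},{"tx":0,"ty":0,"tz":1.3,"ax":0,"ay":0,"az":0,"jaw":0.7},{"tx":0,"ty":0,"tz":0,"ax":0,"ay":0,"az":0,"jaw":0},{"tx":0,"ty":0,"tz":0,"ax":0,"ay":0,"az":0,"jaw":0},{"tx":0,"ty":0,"tz":0,"ax":0,"ay":0,"az":0,"jaw":0},{"tx":0,"ty":0,"tz":0,"ax":0,"ay":0,"az":0,"jaw":0},{"tx":0,"ty":0,"tz":0,"ax":0,"ay":0,"az":0,"jaw":0}]'; python3 -m inch '[{"tx":0,"ty":0,"tz":-4,"ax":0,"ay":0,"az":0,"jaw":0},{"tx":0,"ty":0,"tz":-5,"ax":0,"ay":0,"az":-5,"jaw":0},{"tx":0,"ty":0,"tz":-5,"ax":0,"ay":0,"az":-5.5,"jaw":0},{"tx":-2,"ty":0,"tz":-5,"ax":0,"ay":0,"az":0,"jaw":0},{"tx":-5,"ty":3,"tz":0,"ax":0,"ay":0,"az":0,"jaw":0},{"tx":-5,"ty":3,"tz":0,"ax":0,"ay":0,"az":0,"jaw":0},{"tx":-5,"ty":2.5,"tz":0,"ax":0,"ay":0,"az":0,"jaw":0},{"tx":-5,"ty":2.3,"tz":0,"ax":0,"ay":0,"az":0,"jaw":0},{"tx":-6,"ty":0,"tz":0,"ax":0,"ay":0,"az":0,"jaw":0},{"tx":-6,"ty":0,"tz":0,"ax":0,"ay":0,"az":0,"jaw":0},{"tx":-6,"ty":0,"tz":0,"ax":0,"ay":0,"az":0,"jaw":0},{"tx":0,"ty":0,"tz":0,"ax":0,"ay":0,"az":0,"jaw":0}]'; python3 -c "
from h import *
print(delta([543.5,-136,89]),get_obs()['width'],get_obs()['orientation'])"
```

```text
t: 37.1
ee_pos: [436.5, 330.1, 9.6]
orientation: [2.433, 1.986, 0.001]
ft_force: [-0.5, -2.5, 6.3]
width: 29.8
t: 38.6
ee_pos: [536.3, -75.4, 198.7]
orientation: [2.247, 2.195, -0.0]
ft_force: [-0.3, -0.4, -2.6]
width: 29.9
(array([-6.03690137,  0.86226767, 10.97181951]), None) 29.920924784055256 [ 2.24720878e+00  2.19470529e+00 -4.30224561e-04]
```

```bash
python3 -m inch '[{"tx":-3,"ty":0.4,"tz":0,"ax":0,"ay":0,"az":0,"jaw":0},{"tx":-3.2,"ty":0.4,"tz":0,"ax":0,"ay":0,"az":0,"jaw":0},{"tx":0,"ty":0,"tz":3,"ax":0,"ay":0,"az":0,"jaw":0},{"tx":0,"ty":0,"tz":3,"ax":0,"ay":0,"az":0,"jaw":0},{"tx":0,"ty":0,"tz":0,"ax":0,"ay":0,"az":0,"jaw":0},{"tx":0,"ty":0,"tz":0,"ax":0,"ay":0,"az":0,"jaw":0}]'
```

```text
t: 39.35
ee_pos: [544.2, -133.4, 139.5]
orientation: [2.241, 2.201, 0.001]
ft_force: [-0.2, 0.1, -2.1]
width: 29.9
```

```bash
python3 -m inch '[{"tx":-0.4,"ty":0,"tz":2,"ax":0,"ay":0,"az":0,"jaw":0},{"tx":0,"ty":0,"tz":2,"ax":0,"ay":0,"az":0,"jaw":0},{"tx":0,"ty":0,"tz":0.9,"ax":0,"ay":0,"az":0,"jaw":0},{"tx":0,"ty":0,"tz":0.4,"ax":0,"ay":0,"az":0,"jaw":0},{"tx":0,"ty":0,"tz":0.1,"ax":0,"ay":0,"az":0,"jaw":0},{"tx":0,"ty":0,"tz":0,"ax":0,"ay":0,"az":0,"jaw":0}]';  python3 -m inch '[{"tx":0,"ty":0,"tz":0,"ax":0,"ay":0,"az":0,"jaw":0.5},{"tx":0,"ty":0,"tz":0,"ax":0,"ay":0,"az":0,"jaw":0.5},{"tx":0,"ty":0,"tz":-4,"ax":0,"ay":0,"az":0,"jaw":0.5},{"tx":0,"ty":0,"tz":-4,"ax":0,"ay":0,"az":0,"jaw":0.5},{"tx":0,"ty":-2,"tz":-4,"ax":0,"ay":0,"az":0,"jaw":0.5},{"tx":5,"ty":-3,"tz":-5,"ax":0,"ay":0,"az":0,"jaw":0.7},{"tx":5,"ty":-3,"tz":-6,"ax":0,"ay":0,"az":0,"jaw":0.7},{"tx":5,"ty":0,"tz":-5,"ax":0,"ay":0,"az":0,"jaw":0.7},{"tx":5,"ty":0,"tz":0,"ax":0,"ay":0,"az":0,"jaw":0.7},{"tx":0,"ty":0,"tz":0,"ax":0,"ay":0,"az":0,"jaw":0.7}]'; python3 find.py; python3 - <<'E'
from h import *
for n in('top','scene'):
    im,d,c=cam(n); P,u,v=pts(d,c)
    k=(P[:,0]>655)&(P[:,0]<715)&(P[:,1]>0)&(P[:,1]<40)&(P[:,2]>100)
    print(n,np.median(P[k],0).round(),P[k].min(0).round(),P[k].max(0).round())
save('s3.png',im)
E
```

```text
t: 40.1
ee_pos: [543.9, -138.0, 85.3]
orientation: [2.241, 2.2, 0.001]
ft_force: [-0.7, -0.4, -2.5]
width: 30.0
t: 41.35
ee_pos: [479.9, 38.0, 335.4]
orientation: [2.237, 2.205, 0.003]
ft_force: [-0.5, -0.2, -0.3]
width: 61.4
ee [479.7  35.6 334.4] toolx deg 89.0 q [ 0.05  0.08  1.82 -0.    1.24 -1.5 ] w 61.272989501165384
top [671.  21. 286.] [658.   2. 101.] [695.  34. 314.]
scene [694.  14. 221.] [668.   0. 100.] [703.  33. 307.]
```

View pics/s3.png

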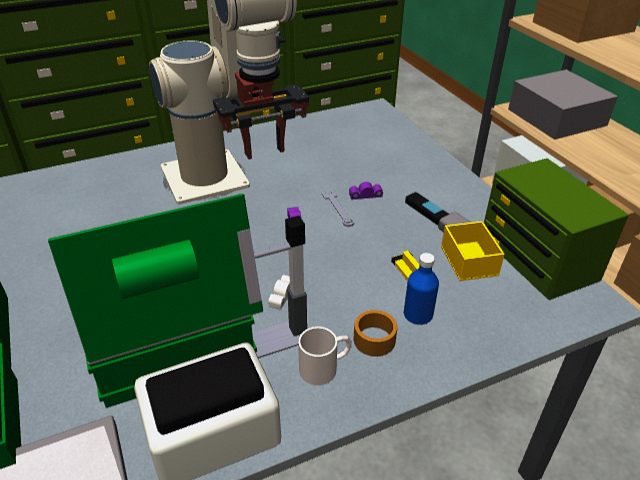

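No black casting is left on the bench, the lid is still up, and the prop head is at px (295,230) with nothing around it. Next I'll turn the tool to pinch along x.

```bash
python3 -m inch '[{"tx":0,"ty":0,"tz":-2,"ax":0,"ay":0,"az":10,"jaw":1},{"tx":0,"ty":0,"tz":0,"ax":0,"ay":0,"az":10,"jaw":1},{"tx":0,"ty":0,"tz":0,"ax":0,"ay":0,"az":10,"jaw":1},{"tx":0,"ty":0,"tz":0,"ax":0,"ay":0,"az":10,"jaw":1},{"tx":0,"ty":0,"tz":0,"ax":0,"ay":0,"az":10,"jaw":1},{"tx":0,"ty":0,"tz":0,"ax":0,"ay":0,"az":10,"jaw":1},{"tx":0,"ty":0,"tz":0,"ax":0,"ay":0,"az":10,"jaw":1},{"tx":0,"ty":0,"tz":0,"ax":0,"ay":0,"az":10,"jaw":1},{"tx":0,"ty":0,"tz":0,"ax":0,"ay":0,"az":10,"jaw":1},{"tx":5,"ty":0,"tz":0,"ax":0,"ay":0,"az":0,"jaw":1},{"tx":5,"ty":0,"tz":0,"ax":0,"ay":0,"az":0,"jaw":1},{"tx":0,"ty":0,"tz":0,"ax":0,"ay":0,"az":0,"jaw":1}]'; python3 - <<'E'
from h import *
print(delta([682,20,340]),R.from_rotvec(get_obs()['orientation']).as_matrix().round(3)[0],get_obs()['ee_pos'])
im,d,c=cam('wrist'); P,u,v=pts(d,c)
k=(P[:,0]>640)&(P[:,0]<730)&(P[:,1]>-5)&(P[:,1]<50)&(P[:,2]>295)&(P[:,2]<315)
print(k.sum(),P[k].min(0).round(1),P[k].max(0).round(1),np.median(P[k],0).round(1))
k=(P[:,0]>640)&(P[:,0]<730)&(P[:,1]>-5)&(P[:,1]<50)&(P[:,2]>260)&(P[:,2]<315)&(im[v,u][:,0]>2*im[v,u][:,1].astype(int)+20)
print('button',k.sum(),P[k].min(0).round(1),P[k].max(0).round(1),np.median(P[k],0).round(1))
E
```

```text
t: 43.05
ee_pos: [582.0, 31.9, 352.8]
orientation: [3.141, -0.033, -0.002]
ft_force: [-0.2, -1.4, -1.1]
width: 87.8
(array([10.02066107,  0.98307957,  1.26787099]), None) [ 1.    -0.021 -0.002] [582.04093625  31.93432236 352.82640149]
2754 [661.6   5.  295. ] [698.5  35.1 307.2] [681.4  21.9 304.7]
button 580 [660.2   8.8 274.6] [669.2  28.3 296.5] [663.7  22.7 292.9]
```

```bash
python3 -m inch '[{"tx":5,"ty":0.5,"tz":0,"ax":0,"ay":0,"az":0,"jaw":1},{"tx":5.1,"ty":0.5,"tz":0,"ax":0,"ay":0,"az":0,"jaw":1},{"tx":0,"ty":0,"tz":0,"ax":0,"ay":0,"az":0,"jaw":1},{"tx":0,"ty":0,"tz":3,"ax":0,"ay":0,"az":0,"jaw":1},{"tx":0,"ty":0,"tz":3,"ax":0,"ay":0,"az":0,"jaw":1},{"tx":0,"ty":0,"tz":2.6,"ax":0,"ay":0,"az":0,"jaw":1},{"tx":0,"ty":0,"tz":0,"ax":0,"ay":0,"az":0,"jaw":1},{"tx":0,"ty":0,"tz":0,"ax":0,"ay":0,"az":0,"jaw":1}]'
```

```text
t: 44.1
ee_pos: [680.4, 21.5, 269.9]
orientation: [-3.141, 0.03, -0.002]
ft_force: [0.6, 0.3, -0.1]
width: 87.5
```

```bash
python3 -m inch '[{"tx":0.2,"ty":0.15,"tz":0.5,"ax":0,"ay":0,"az":0,"jaw":1},{"tx":0,"ty":0,"tz":0,"ax":0,"ay":0,"az":0,"jaw":1},{"tx":0,"ty":0,"tz":0,"ax":0,"ay":0,"az":0,"jaw":0},{"tx":0,"ty":0,"tz":0,"ax":0,"ay":0,"az":0,"jaw":0},{"tx":0,"ty":0,"tz":0,"ax":0,"ay":0,"az":0,"jaw":0},{"tx":0,"ty":0,"tz":0,"ax":0,"ay":0,"az":0,"jaw":0},{"tx":0,"ty":0,"tz":0,"ax":0,"ay":0,"az":0,"jaw":0},{"tx":0,"ty":0,"tz":0,"ax":0,"ay":0,"az":0,"jaw":0},{"tx":0,"ty":0,"tz":0,"ax":0,"ay":0,"az":0,"jaw":0}]'
```

```text
t: 45.22
ee_pos: [682.8, 20.3, 263.2]
orientation: [-3.141, 0.029, -0.0]
ft_force: [0.8, 0.6, -1.5]
width: 30.2
```

The width of 30.2 mm means the button is flush. I'll lower slowly.

```bash
python3 -m inch '[{"tx":0,"ty":0,"tz":0.1,"ax":0,"ay":0,"az":0,"jaw":0},{"tx":0,"ty":0,"tz":0.2,"ax":0,"ay":0,"az":0,"jaw":0},{"tx":0,"ty":0,"tz":0.3,"ax":0,"ay":0,"az":0,"jaw":0},{"tx":0,"ty":0,"tz":0.3,"ax":0,"ay":0,"az":0,"jaw":0},{"tx":0,"ty":0,"tz":0.3,"ax":0,"ay":0,"az":0,"jaw":0},{"tx":0,"ty":0,"tz":0,"ax":0,"ay":0,"az":0,"jaw":0}]'; python3 - <<'E'
from h import *
im,d,c=cam('wrist'); P,u,v=pts(d,c)
z=get_obs()['ee_pos'][2]
k=(abs(P[:,0]-683)<10)&(abs(P[:,1]-20)<12)&(P[:,2]>z)
print(z,np.percentile(P[k][:,2],[10,50,90]) if k.sum() else None)
im,d,c=cam('top')
E
```

```text
t: 45.98
ee_pos: [682.7, 20.2, 250.8]
orientation: [-3.141, 0.029, 0.0]
ft_force: [1.9, 0.6, -5.4]
width: 29.8
250.8216770733515 [291.80288931 292.57604452 293.26376568]
```

```bash
python3 -m inch '[{"tx":0,"ty":0,"tz":0.4,"ax":0,"ay":0,"az":0,"jaw":0},{"tx":0,"ty":0,"tz":0.4,"ax":0,"ay":0,"az":0,"jaw":0},{"tx":0,"ty":0,"tz":0.4,"ax":0,"ay":0,"az":0,"jaw":0},{"tx":0,"ty":0,"tz":0.4,"ax":0,"ay":0,"az":0,"jaw":0},{"tx":0,"ty":0,"tz":0.4,"ax":0,"ay":0,"az":0,"jaw":0},{"tx":0,"ty":0,"tz":0.4,"ax":0,"ay":0,"az":0,"jaw":0},{"tx":0,"ty":0,"tz":0.4,"ax":0,"ay":0,"az":0,"jaw":0},{"tx":0,"ty":0,"tz":0.4,"ax":0,"ay":0,"az":0,"jaw":0},{"tx":0,"ty":0,"tz":0.4,"ax":0,"ay":0,"az":0,"jaw":0},{"tx":0,"ty":0,"tz":0.4,"ax":0,"ay":0,"az":0,"jaw":0},{"tx":0,"ty":0,"tz":0.4,"ax":0,"ay":0,"az":0,"jaw":0},{"tx":0,"ty":0,"tz":0.3,"ax":0,"ay":0,"az":0,"jaw":0}]'; python3 -m inch '[{"tx":0,"ty":0,"tz":0.3,"ax":0,"ay":0,"az":0,"jaw":0},{"tx":0,"ty":0,"tz":0.3,"ax":0,"ay":0,"az":0,"jaw":0},{"tx":0,"ty":0,"tz":0.3,"ax":0,"ay":0,"az":0,"jaw":0},{"tx":0,"ty":0,"tz":0.3,"ax":0,"ay":0,"az":0,"jaw":0},{"tx":0,"ty":0,"tz":0.3,"ax":0,"ay":0,"az":0,"jaw":0},{"tx":0,"ty":0,"tz":0.3,"ax":0,"ay":0,"az":0,"jaw":0},{"tx":0,"ty":0,"tz":0.2,"ax":0,"ay":0,"az":0,"jaw":0},{"tx":0,"ty":0,"tz":0.2,"ax":0,"ay":0,"az":0,"jaw":0},{"tx":0,"ty":0,"tz":0.2,"ax":0,"ay":0,"az":0,"jaw":0},{"tx":0,"ty":0,"tz":0.2,"ax":0,"ay":0,"az":0,"jaw":0},{"tx":0,"ty":0,"tz":0.2,"ax":0,"ay":0,"az":0,"jaw":0},{"tx":0,"ty":0,"tz":0,"ax":0,"ay":0,"az":0,"jaw":0}]'
```

```text
t: 47.58
ee_pos: [682.7, 20.3, 204.1]
orientation: [-3.141, 0.029, -0.0]
ft_force: [2.8, 0.4, -1.5]
width: 29.8
t: 49.08
ee_pos: [682.7, 20.2, 175.9]
orientation: [3.141, -0.029, -0.0]
ft_force: [4.7, 0.7, -6.9]
width: 29.9
```

Still holding the load. About 28 mm remain, at 2 mm per row.

```bash
python3 -m inch '[{"tx":0,"ty":0,"tz":0.2,"ax":0,"ay":0,"az":0,"jaw":0},{"tx":0,"ty":0,"tz":0.2,"ax":0,"ay":0,"az":0,"jaw":0},{"tx":0,"ty":0,"tz":0.2,"ax":0,"ay":0,"az":0,"jaw":0},{"tx":0,"ty":0,"tz":0.2,"ax":0,"ay":0,"az":0,"jaw":0},{"tx":0,"ty":0,"tz":0.2,"ax":0,"ay":0,"az":0,"jaw":0},{"tx":0,"ty":0,"tz":0.2,"ax":0,"ay":0,"az":0,"jaw":0},{"tx":0,"ty":0,"tz":0.2,"ax":0,"ay":0,"az":0,"jaw":0},{"tx":0,"ty":0,"tz":0.2,"ax":0,"ay":0,"az":0,"jaw":0},{"tx":0,"ty":0,"tz":0.2,"ax":0,"ay":0,"az":0,"jaw":0},{"tx":0,"ty":0,"tz":0.2,"ax":0,"ay":0,"az":0,"jaw":0},{"tx":0,"ty":0,"tz":0.2,"ax":0,"ay":0,"az":0,"jaw":0},{"tx":0,"ty":0,"tz":0,"ax":0,"ay":0,"az":0,"jaw":0}]'; python3 -m inch '[{"tx":0,"ty":0,"tz":0.2,"ax":0,"ay":0,"az":0,"jaw":0},{"tx":0,"ty":0,"tz":0.1,"ax":0,"ay":0,"az":0,"jaw":0},{"tx":0,"ty":0,"tz":0.1,"ax":0,"ay":0,"az":0,"jaw":0},{"tx":0,"ty":0,"tz":0.1,"ax":0,"ay":0,"az":0,"jaw":0},{"tx":0,"ty":0,"tz":0,"ax":0,"ay":0,"az":0,"jaw":0}]'; python3 - <<'E'
from h import *
im,d,c=cam('wrist'); P,u,v=pts(d,c)
z=get_obs()['ee_pos'][2]
k=(abs(P[:,0]-683)<10)&(abs(P[:,1]-20)<12)&(P[:,2]>z)
print(z,np.percentile(P[k][:,2],[10,50,90]) if k.sum() else None)
im,d,c=cam('scene'); save('s4.png',im[180:420,0:400],2); P,u,v=pts(d,c); col=im[v,u].astype(int)
for x in (500,550,650): 
  k=(abs(P[:,0]-x)<8)&(P[:,1]>-160)&(P[:,1]<-100)&(col[:,1]>1.5*col[:,0]); print(x,k.sum(),np.median(P[k],0).round(1) if k.sum() else None)
E
```

```text
t: 50.58
ee_pos: [682.7, 20.2, 153.2]
orientation: [3.141, -0.029, -0.0]
ft_force: [7.0, 0.1, -14.1]
width: 30.0
t: 51.2
ee_pos: [682.7, 20.2, 149.0]
orientation: [3.141, -0.029, -0.0]
ft_force: [6.0, 0.6, -9.5]
width: 29.8
149.01219117273487 [189.96761588 190.72767472 191.45244753]
500 125 [ 500.1 -130.1  147.6]
550 146 [ 550.4 -131.1  147.8]
650 174 [ 649.9 -131.1  147.7]
```

```bash
python3 -m inch '[{"tx":0,"ty":0,"tz":0.1,"ax":0,"ay":0,"az":0,"jaw":0},{"tx":0,"ty":0,"tz":0.1,"ax":0,"ay":0,"az":0,"jaw":0},{"tx":0,"ty":0,"tz":0,"ax":0,"ay":0,"az":0,"jaw":0}]'
```

```text
t: 51.68
ee_pos: [682.8, 20.2, 148.3]
orientation: [-3.141, 0.029, -0.001]
ft_force: [1.2, 0.8, 2.6]
width: 29.7
```

View pics/s4.png

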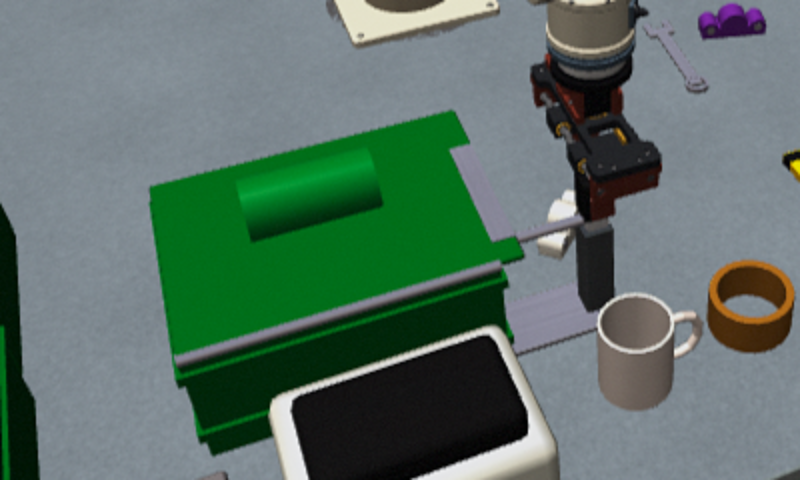

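The lid lies flat shut and the prop is on its stop, since the force reversed. I'll release and go to the marker.

```bash
python3 -m inch '[{"tx":0,"ty":0,"tz":0,"ax":0,"ay":0,"az":0,"jaw":0.8},{"tx":0,"ty":0,"tz":0,"ax":0,"ay":0,"az":0,"jaw":0.8},{"tx":0,"ty":0,"tz":0,"ax":0,"ay":0,"az":0,"jaw":0.8},{"tx":0,"ty":0,"tz":-4,"ax":0,"ay":0,"az":0,"jaw":0.8},{"tx":0,"ty":0,"tz":-4,"ax":0,"ay":0,"az":0,"jaw":0.8},{"tx":-3,"ty":-3,"tz":-2,"ax":0,"ay":0,"az":0,"jaw":0.6},{"tx":-4,"ty":-4,"tz":0,"ax":0,"ay":0,"az":0,"jaw":0.6},{"tx":0,"ty":-6,"tz":0,"ax":0,"ay":0,"az":0,"jaw":0.6},{"tx":0,"ty":-6,"tz":0,"ax":0,"ay":0,"az":0,"jaw":0.6},{"tx":0,"ty":-4,"tz":0,"ax":0,"ay":0,"az":0,"jaw":0.6},{"tx":0,"ty":0,"tz":0,"ax":0,"ay":0,"az":0,"jaw":0.6},{"tx":0,"ty":0,"tz":0,"ax":0,"ay":0,"az":0,"jaw":0.6}]'; cat > wm.py <<'E'
from h import *
o=get_obs(); im,d,c=cam('wrist'); save('wm.png',im)
for k in masks_of('wrist','marker'):
    P,u,v=pts(d,c,k['pixels'])
    for lo,hi in((8,60),(32,60)):
        s=(P[:,2]>lo)&(P[:,2]<hi)
        if s.sum()>50:
            r=cv2.minAreaRect(P[s][:,:2].astype(np.float32)); print(round(k['score'],2),im[v,u].mean(0).round(),[np.round(x,1) for x in r],delta([*r[0],9])[0].round(2),P[s][:,2].max())
M=R.from_rotvec(o['orientation']).as_matrix(); print(o['ee_pos'],np.degrees(np.arctan2(M[1,0],M[0,0])),o['width'])
E
python3 wm.py
```

```text
t: 53.18
ee_pos: [616.7, 250.9, 247.1]
orientation: [3.141, -0.029, -0.001]
ft_force: [0.3, -0.1, 0.3]
width: 52.3
0.9 [179. 179.  93.] [array([616. , 344.9]), array([ 50.4, 110. ]), np.float64(88.3)] [-0.28 -9.48 23.82] 42.421609673098885
0.9 [179. 179.  93.] [array([616.1, 344.8]), array([14., 69.]), np.float64(88.8)] [-0.26 -9.47 23.82] 42.421609673098885
[616.70534609 250.9424244  247.05537664] -1.0445539441588996 52.254005775558426
```

The fin runs along world x, so I'll turn the tool 90° before gripping.

```bash
python3 -m inch '[{"tx":-0.1,"ty":-3.2,"tz":0,"ax":0,"ay":0,"az":0,"jaw":0.6},{"tx":-0.1,"ty":-3.2,"tz":0,"ax":0,"ay":0,"az":0,"jaw":0.6},{"tx":-0.1,"ty":-3.1,"tz":0,"ax":0,"ay":0,"az":-9,"jaw":0.6},{"tx":0,"ty":0,"tz":0,"ax":0,"ay":0,"az":-10,"jaw":0.6},{"tx":0,"ty":0,"tz":0,"ax":0,"ay":0,"az":-10,"jaw":0.6},{"tx":0,"ty":0,"tz":0,"ax":0,"ay":0,"az":-10,"jaw":0.6},{"tx":0,"ty":0,"tz":0,"ax":0,"ay":0,"az":-10,"jaw":0.6},{"tx":0,"ty":0,"tz":0,"ax":0,"ay":0,"az":-10,"jaw":0.6},{"tx":0,"ty":0,"tz":0,"ax":0,"ay":0,"az":-10,"jaw":0.6},{"tx":0,"ty":0,"tz":0,"ax":0,"ay":0,"az":-10,"jaw":0.6},{"tx":0,"ty":0,"tz":0,"ax":0,"ay":0,"az":-10,"jaw":0.6},{"tx":0,"ty":0,"tz":0,"ax":0,"ay":0,"az":0,"jaw":0.6}]';python3 -m inch '[{"tx":0,"ty":0,"tz":4,"ax":0,"ay":0,"az":0,"jaw":0.6},{"tx":0,"ty":0,"tz":4,"ax":0,"ay":0,"az":0,"jaw":0.6},{"tx":0,"ty":0,"tz":3,"ax":0,"ay":0,"az":0,"jaw":0.6},{"tx":0,"ty":0,"tz":0,"ax":0,"ay":0,"az":0,"jaw":0.6},{"tx":0,"ty":0,"tz":0,"ax":0,"ay":0,"az":0,"jaw":0.6}]'; python3 wm.py
```

```text
t: 54.78
ee_pos: [616.2, 345.2, 247.5]
orientation: [2.264, 2.177, -0.0]
ft_force: [-0.0, 0.8, -0.4]
width: 52.7
t: 55.4
ee_pos: [616.6, 346.5, 138.7]
orientation: [2.263, 2.178, 0.002]
ft_force: [0.5, 0.1, 0.1]
width: 52.5
0.69 [173. 173.  86.] [array([615.8, 344.9]), array([ 51.2, 109.7]), np.float64(88.8)] [-0.22 -0.13 13.04] 42.40846136857148
0.69 [173. 173.  86.] [array([615.5, 344.9]), array([14. , 69.6]), np.float64(88.8)] [-0.23 -0.17 13.04] 42.40846136857148
[616.58910705 346.50798302 138.70503861] 87.81210313700107 52.525945896293614
```

```bash
python3 -m inch '[{"tx":-0.2,"ty":-0.1,"tz":4,"ax":0,"ay":0,"az":-1,"jaw":0.6},{"tx":0,"ty":0,"tz":4,"ax":0,"ay":0,"az":0,"jaw":0.6},{"tx":0,"ty":0,"tz":2.5,"ax":0,"ay":0,"az":0,"jaw":0.6},{"tx":0,"ty":0,"tz":1,"ax":0,"ay":0,"az":0,"jaw":0.6},{"tx":0,"ty":0,"tz":0.5,"ax":0,"ay":0,"az":0,"jaw":0.6},{"tx":0,"ty":0,"tz":0,"ax":0,"ay":0,"az":0,"jaw":0.6}]'
```

```text
t: 56.25
ee_pos: [615.3, 344.9, 18.4]
orientation: [2.242, 2.2, 0.002]
ft_force: [0.3, -0.5, 0.3]
width: 52.5
```

Close, lift, and turn back so the marker's length runs along the crown.

```bash
python3 -m inch '[{"tx":0,"ty":0,"tz":0,"ax":0,"ay":0,"az":0,"jaw":0},{"tx":0,"ty":0,"tz":0,"ax":0,"ay":0,"az":0,"jaw":0},{"tx":0,"ty":0,"tz":0,"ax":0,"ay":0,"az":0,"jaw":0},{"tx":0,"ty":0,"tz":0,"ax":0,"ay":0,"az":0,"jaw":0},{"tx":0,"ty":0,"tz":0,"ax":0,"ay":0,"az":0,"jaw":0},{"tx":0,"ty":0,"tz":0,"ax":0,"ay":0,"az":0,"jaw":0}]'; python3 -m inch '[{"tx":0,"ty":0,"tz":-2,"ax":0,"ay":0,"az":0,"jaw":0},{"tx":0,"ty":0,"tz":-4,"ax":0,"ay":0,"az":0,"jaw":0},{"tx":0,"ty":-2,"tz":-5,"ax":0,"ay":0,"az":0,"jaw":0},{"tx":-4,"ty":-2,"tz":-4.5,"ax":0,"ay":0,"az":0,"jaw":0},{"tx":-5,"ty":-2,"tz":-4.5,"ax":0,"ay":0,"az":0,"jaw":0},{"tx":-6,"ty":0,"tz":-3,"ax":0,"ay":0,"az":0,"jaw":0},{"tx":-6,"ty":0,"tz":-1,"ax":0,"ay":0,"az":0,"jaw":0},{"tx":-6,"ty":0,"tz":0,"ax":0,"ay":0,"az":0,"jaw":0},{"tx":-6,"ty":0,"tz":0,"ax":0,"ay":0,"az":0,"jaw":0},{"tx":-6,"ty":0,"tz":0,"ax":0,"ay":0,"az":0,"jaw":0},{"tx":0,"ty":0,"tz":0,"ax":0,"ay":0,"az":0,"jaw":0}]'
```

```text
t: 57.0
ee_pos: [614.7, 344.4, 17.5]
orientation: [2.242, 2.201, -0.0]
ft_force: [-0.5, -1.8, 1.9]
width: 13.8
t: 58.38
ee_pos: [549.9, -37.6, 250.9]
orientation: [2.247, 2.194, 0.001]
ft_force: [0.0, -0.1, -0.5]
width: 13.9
```

```bash
python3 -m inch '[{"tx":0,"ty":0,"tz":-1,"ax":0,"ay":0,"az":10,"jaw":0},{"tx":0,"ty":0,"tz":-1,"ax":0,"ay":0,"az":10,"jaw":0},{"tx":0,"ty":0,"tz":0,"ax":0,"ay":0,"az":10,"jaw":0},{"tx":0,"ty":0,"tz":0,"ax":0,"ay":0,"az":10,"jaw":0},{"tx":0,"ty":0,"tz":0,"ax":0,"ay":0,"az":10,"jaw":0},{"tx":0,"ty":0,"tz":0,"ax":0,"ay":0,"az":10,"jaw":0},{"tx":0,"ty":0,"tz":0,"ax":0,"ay":0,"az":10,"jaw":0},{"tx":0,"ty":0,"tz":0,"ax":0,"ay":0,"az":10,"jaw":0},{"tx":0,"ty":0,"tz":0,"ax":0,"ay":0,"az":9.8,"jaw":0},{"tx":1.2,"ty":6,"tz":0,"ax":0,"ay":0,"az":0,"jaw":0},{"tx":0,"ty":0,"tz":0,"ax":0,"ay":0,"az":0,"jaw":0},{"tx":0,"ty":0,"tz":0,"ax":0,"ay":0,"az":0,"jaw":0}]';python3 -m inch '[{"tx":0,"ty":5,"tz":0,"ax":0,"ay":0,"az":0,"jaw":0},{"tx":0,"ty":5,"tz":0,"ax":0,"ay":0,"az":0,"jaw":0},{"tx":0,"ty":4,"tz":0,"ax":0,"ay":0,"az":0,"jaw":0},{"tx":0,"ty":0,"tz":0,"ax":0,"ay":0,"az":0,"jaw":0},{"tx":0,"ty":0,"tz":0,"ax":0,"ay":0,"az":0,"jaw":0}]'; python3 - <<'E'
from h import *
im,d,c=cam('wrist'); save('w9.png',im); P,u,v=pts(d,c); col=im[v,u].astype(int)
g=(col[:,1]>1.4*col[:,0])&(col[:,1]>1.3*col[:,2])
k=g&(P[:,2]>165)&(P[:,2]<200)&(P[:,0]>500)&(P[:,0]<620)&(P[:,1]<-140)&(P[:,1]>-340)
print(k.sum(),P[k].min(0).round(1),P[k].max(0).round(1))
for y in range(-310,-160,15):
    s=k&(abs(P[:,1]-y)<6)
    if s.sum()>20:
        Q=P[s]; A=np.c_[2*Q[:,0],2*Q[:,2],np.ones(len(Q))]; w=np.linalg.lstsq(A,(Q[:,[0,2]]**2).sum(1),rcond=None)[0]
        print(y,s.sum(),'x range',Q[:,0].min().round(1),Q[:,0].max().round(1),'axis x',w[0].round(1),'top',Q[:,2].max().round(1))
o=get_obs();M=R.from_rotvec(o['orientation']).as_matrix(); print(o['ee_pos'],np.degrees(np.arctan2(M[1,0],M[0,0])),M[2])
E
```

```text
t: 59.88
ee_pos: [561.0, -93.3, 270.0]
orientation: [-3.141, 0.024, -0.0]
ft_force: [0.1, 0.4, -1.9]
width: 13.8
t: 60.5
ee_pos: [559.0, -232.7, 269.7]
orientation: [-3.141, 0.022, 0.001]
ft_force: [-0.5, 0.1, -1.5]
width: 13.9
1373 [ 530.8 -183.2  165. ] [ 599.1 -172.6  194.2]
-175 1334 x range 530.8 599.1 axis x 564.8 top 194.2
[ 559.08772591 -232.49527933  269.74984538] -0.7809607956536228 [-3.39760947e-04 -6.49368815e-04 -9.99999731e-01]
```

View pics/w9.png

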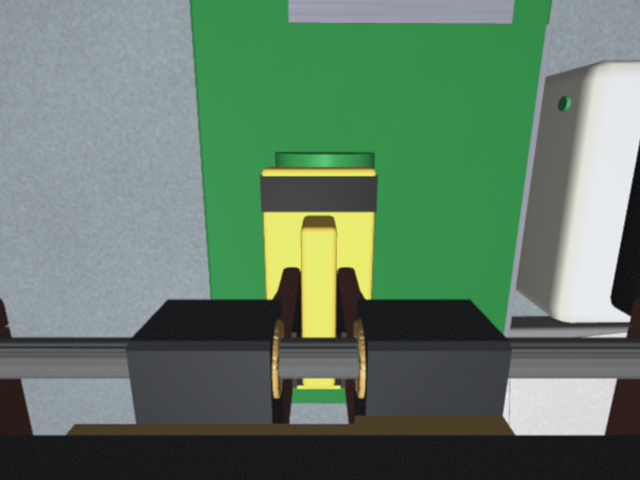

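The held marker is at px (320,240), and the crown's end shows behind it at (325,160), nearly centred. The crown axis is at about x 563, so I'll shift 4 mm and lower.

```bash
python3 -m inch '[{"tx":0.4,"ty":0.5,"tz":2,"ax":0,"ay":0,"az":0,"jaw":0},{"tx":0,"ty":0,"tz":2,"ax":0,"ay":0,"az":0,"jaw":0},{"tx":0,"ty":0,"tz":1.2,"ax":0,"ay":0,"az":0,"jaw":0},{"tx":0,"ty":0,"tz":0,"ax":0,"ay":0,"az":0,"jaw":0},{"tx":0,"ty":0,"tz":0,"ax":0,"ay":0,"az":0,"jaw":0}]'
```

```text
t: 61.18
ee_pos: [563.4, -239.3, 218.1]
orientation: [3.141, -0.023, 0.001]
ft_force: [-0.6, 0.6, -0.7]
width: 13.9
```

```bash
python3 -m inch '[{"tx":0,"ty":0,"tz":0.2,"ax":0,"ay":0,"az":0,"jaw":0},{"tx":0,"ty":0,"tz":0.2,"ax":0,"ay":0,"az":0,"jaw":0},{"tx":0,"ty":0,"tz":0.2,"ax":0,"ay":0,"az":0,"jaw":0},{"tx":0,"ty":0,"tz":0,"ax":0,"ay":0,"az":0,"jaw":0},{"tx":0,"ty":0,"tz":0,"ax":0,"ay":0,"az":0,"jaw":0}]'; python3 -m inch '[{"tx":0,"ty":0,"tz":0.1,"ax":0,"ay":0,"az":0,"jaw":0},{"tx":0,"ty":0,"tz":0,"ax":0,"ay":0,"az":0,"jaw":0}]'
```

```text
t: 61.8
ee_pos: [563.0, -239.4, 211.8]
orientation: [3.141, -0.024, 0.0]
ft_force: [-0.3, -0.2, -0.6]
width: 13.7
t: 62.05
ee_pos: [562.9, -239.3, 210.7]
orientation: [-3.141, 0.024, 0.0]
ft_force: [-0.4, -0.2, -1.7]
width: 13.7
```

```bash
python3 -m inch '[{"tx":0,"ty":0,"tz":0.1,"ax":0,"ay":0,"az":0,"jaw":0},{"tx":0,"ty":0,"tz":0,"ax":0,"ay":0,"az":0,"jaw":0},{"tx":0,"ty":0,"tz":0,"ax":0,"ay":0,"az":0,"jaw":0}]'
```

```text
t: 62.42
ee_pos: [563.0, -239.4, 209.9]
orientation: [3.141, -0.024, 0.0]
ft_force: [-0.1, -0.1, -0.4]
width: 13.8
```

```bash
python3 -m inch '[{"tx":0,"ty":0,"tz":0.1,"ax":0,"ay":0,"az":0,"jaw":0},{"tx":0,"ty":0,"tz":0,"ax":0,"ay":0,"az":0,"jaw":0}]'
```

```text
t: 62.68
ee_pos: [562.8, -239.4, 209.2]
orientation: [3.141, -0.024, -0.0]
ft_force: [-2.8, 1.2, 5.2]
width: 13.7
```

In contact. I'll release and check.

```bash
python3 -m inch '[{"tx":0,"ty":0,"tz":-0.05,"ax":0,"ay":0,"az":0,"jaw":0.22},{"tx":0,"ty":0,"tz":0,"ax":0,"ay":0,"az":0,"jaw":0.3},{"tx":0,"ty":0,"tz":0,"ax":0,"ay":0,"az":0,"jaw":0.4},{"tx":0,"ty":0,"tz":0,"ax":0,"ay":0,"az":0,"jaw":0.4}]';python3 -m inch '[{"tx":0,"ty":0,"tz":-1,"ax":0,"ay":0,"az":0,"jaw":0.4},{"tx":0,"ty":0,"tz":-3,"ax":0,"ay":0,"az":0,"jaw":0.4},{"tx":0,"ty":0,"tz":-5,"ax":0,"ay":0,"az":0,"jaw":0.4},{"tx":-3,"ty":-3,"tz":-5,"ax":0,"ay":0,"az":0,"jaw":0.4},{"tx":-5,"ty":-3,"tz":0,"ax":0,"ay":0,"az":0,"jaw":0.4},{"tx":-5,"ty":-3,"tz":0,"ax":0,"ay":0,"az":0,"jaw":0.4},{"tx":-3,"ty":-5,"tz":0,"ax":0,"ay":0,"az":0,"jaw":0.4},{"tx":0,"ty":0,"tz":0,"ax":0,"ay":0,"az":0,"jaw":0.4},{"tx":0,"ty":0,"tz":0,"ax":0,"ay":0,"az":0,"jaw":0.4}]'; python3 find.py; python3 - <<'E'
from h import *
for n in ('top','scene'):
    im,d,c=cam(n)
    if n=='scene': save('s9.png',im[180:420,0:400],2)
    P,u,v=pts(d,c); col=im[v,u].astype(int)
    k=(col[:,0]>1.8*col[:,2])&(col[:,1]>1.5*col[:,2])&(abs(P[:,0]-563)<90)&(abs(P[:,1]+239)<120)&(P[:,2]>150)
    Q=P[k]; print(n,k.sum(),np.median(Q,0).round(1),Q.min(0).round(1),Q.max(0).round(1))
    p=Q[Q[:,2]<218]
    A=np.c_[p[:,:2],np.ones(len(p))]; print('plate slope',np.linalg.lstsq(A,p[:,2],rcond=None)[0].round(3))
    f=Q[Q[:,2]>226]; print('fin top',f.mean(0).round(1) if len(f) else None,[np.round(x,1) for x in cv2.minAreaRect(f[:,:2].astype(np.float32))])
E
```

```text
t: 63.18
ee_pos: [563.0, -239.4, 209.1]
orientation: [-3.141, 0.024, 0.0]
ft_force: [-0.4, -0.6, 0.4]
width: 34.8
t: 64.3
ee_pos: [407.2, -98.6, 347.8]
orientation: [3.141, -0.023, 0.003]
ft_force: [-0.8, -0.0, 0.1]
width: 35.1
ee [407.4 -99.1 347.3] toolx deg -0.9 q [-0.27 -0.04  1.91 -0.    1.27 -0.25] w 35.32787606209065
top 812 [ 556.9 -237.8  208.5] [ 535.4 -303.6  178.2] [ 589.3 -183.6  239. ]
plate slope [1.60000e-02 3.00000e-02 2.04505e+02]
fin top [ 561.3 -238.9  232.6] [array([ 561.4, -238.9]), array([69.5, 14.8]), np.float64(88.0)]
scene 1104 [ 571.9 -239.9  208.5] [ 478.6 -295.   186.3] [ 593.2 -119.3  461.5]
plate slope [-2.44000e-01 -0.00000e+00  3.46186e+02]
fin top [ 560.8 -231.7  247.7] [array([ 538.2, -190.9]), array([ 45.5, 175.6]), np.float64(30.1)]
```

View pics/s9.png

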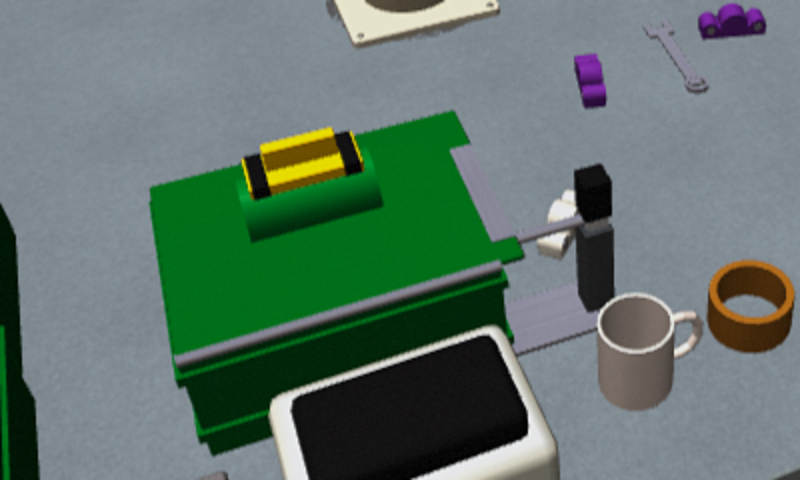

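The marker stands level on the crown at px (303,160), and the top view shows a slope under 0.03. The lid is shut, the prop is down and nothing black is left on the bench.

```bash
python3 -c "
from workcell import ctrl
print(ctrl.close_job())"
```

```text
the job is handed in; nothing more can be done
None
```

The job is done and handed in at about 64 s of robot time; it reports no verdict.

**What I did**
- I raised the prop by its side arm, and saw the red button click out.
- I put all four black castings in the crate.
- I pinched the button flush and lowered the prop slowly at 1–4 mm per step. The force reversed at the bottom, so it is on its stop.
- I set the marker on the crown and released it.

**Last checks**
- **Lid and prop:** before I let go of the prop, the lid plate measured flat at about 148 mm and the prop head was at its fully-down height. The final picture shows both unchanged.
- **Marker:** it stands level, with a slope of about 0.03 rad in the top camera. Its centre is about 2 mm from the crown's middle, at the expected height.
- **Bench:** no black casting remains on it. The bystanders I could see looked unmoved, but I did not measure their positions.

**What disagreed or could not be checked**
- **Castings inside the crate:** both cameras showed a green surface at about z = 124 mm inside the crate, where the black insert should be. The castings passed straight through it. The one I lowered until it touched stopped at about 75 mm, the stated floor height. I released the other three at that height by arm position, so I never saw any of the castings after release.
- **Scene camera:** its slope reading for the marker (-0.24) was contaminated by other yellow pixels, so I did not use it.
- **Calibration:** the top and wrist cameras differed by about 3 mm in x. I used the wrist camera for the final placing.

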